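# Close up the gluing place: stow nested tack cups, take the can off its stand

### The arm

A 6-joint arm with a two-finger parallel gripper is mounted at the origin on the work surface. World frame = base frame: x ahead of the robot, y to its left, z up, the work surface at z = 0. Lengths are in mm, angles in rad, forces in N, time in s.
With the tool pointing down it reaches from about 350 to 775 mm from the base axis. Payload 7.3 kg.
Tool frame: the origin (TCP) lies between the finger pads; the fingertips stand 25 mm ahead of it and the grasp point (between the pads) lies 6 mm ahead of it; z points along the fingers, y is the direction in which the jaws open and shut (so a half turn about z gives the same grasp; the last joint's range is limited). The gripper opens to 92 mm and grips with 3 to 60 N. Pads are 19 mm wide; open, the fingers measure 130 mm over their backs; the gripper's body (75 mm by 190 mm) begins 47 mm behind the grasp point.
Start: joints at [1.154, 0.342, 1.524, -0, 1.275, -0.146], TCP at [140.423, 505.891, 230.641] pointing down, gripper open.
Joint ranges: [-2.53, 2.53], [-0.77, 2.02], [0.04, 2.7], [-1, 4.14], [0.28, 2.66], [-3.11, 3.11]. Speed limits (rad/s): [2.57, 2.57, 3.14, 3.14, 3.14, 3.14].

### API

Orientations are given as [roll, pitch, yaw] about the fixed x, y, z axes, in that order (R = Rz(yaw) Ry(pitch) Rx(roll)).
In Python, from plant import get_obs, capture, calibration, close_job gives the robot as it stands. The module is installed in compiled form; this text tells all that it offers.
- The arm moves only by the shell command python3 -m jog 'ROWS'. ROWS is JSON, one flat list of numbers, 5 for each row, row after row: the closure, from 0 (fully open) to 1 (shut), then the shift along the tool's x, y, z in mm, then the turn about the tool's z in degrees. In form: [fingers, tx, ty, tz, yaw, fingers, tx, ty, tz, yaw, ...]. A call has 1 to 5 rows; each row shifts and turns the pose as measured when the row begins, along the tool's axes as they then stand; what a row does not reach is not made up. A row lasts 1/10 s, in which the tool goes at most 50 mm and 8.59 degrees, less where a joint would pass 70% of its speed; a pose out of reach is approached as far as the arm can. A call is refused whole if a number of a shift passes 50 or a number of a turn 8.59, either way. A call with a gripper value outside its range is refused whole. The fingers move at their own pace and stop on an object; the grip force is fixed at half the most. Time passes only in rows, so rows that do not move let the fingers close. It gives the time, the measured TCP pose, the force and the opening at its end, in the units of the state.
- get_obs(): the state, without advancing time (a new reading comes with each control period).
- capture(name): name is "scene" or "side" or "wrist"; returns (picture, depth): 480x640x3 uint8, red, green, blue; 480x640 float32, mm along the optical axis (not along the pixel's ray), 0 where there is no reading.
- calibration(name): a dict with "fovy" (degrees; the focal length in pixels is half the picture's height over the tangent of half this angle, whatever the lens; pixels are square), "cx", "cy" (the principal point, pixels), "R" (3x3) and "t" (3): a world point X has camera coordinates R X + t. Camera axes: x right, y down, z forward; pixel columns grow to the right and rows downward; lengths in mm; the calibration is good to about 2 mm. The wrist camera is an equidistant fisheye: a pixel r from the principal point sees the ray r / f radians off the axis. A picture is of the moment at which its call begins: read the wrist's pose just before it. calibration takes no time and is no camera call; for the wrist camera it gives the pose at the moment of the call.
- close_job(): hands the job in, once; it reports no verdict.
The state is a dict: "time": time; "joint_positions": joint angles; "dq": joint speeds; "tau": joint torques, N m; "tool_pos": TCP position; "tcp_rot": TCP orientation; "contact_force": force on the tool from outside, world axes, zero at the start; "moment": the same for the moment, N m; "grip_width": finger opening in mm.
Only numpy, scipy, OpenCV 4.12 (cv2) and the standard library are available. Lean on these libraries where they do the work, as an engineer would, in place of code of your own. Each camera call takes 0.05 s, during which the arm holds its last target.

### The job

Close up this corner of the shoemaker's bench. Pull the tray fully out from under the shelf, nest all the tack cups upright into one stack in the rubber holder on the tray, and push the tray fully home under the shelf with the stack on it. Also lift the handled glue can off its stand and set it upright in the middle of the round cork mat beside it (before or after the cups, as you like); leave the bottle, the wooden last and the tin where they are.

Things in the scene. Friction and masses are not known exactly. Their poses are not given: they have to be found in the camera images.
- tray_seat (a point): centre of the round rubber cup holder on the flat steel tray, at the level of the tray's top face (25 mm above the bench), which is its floor. Holder: a tapered ring 27 high, mouth 61 and floor 51 across inside, 67 outside at the top; the bottom cup stands in it. The tray is 96 wide and 190 long. Its axes: x across the tray, y along the tray's path, +y pointing inwards under the shelf
- tray_knob (a point): top centre of the tray's upright black knob, a round post of diameter 18 standing 58 above the tray's top face, 125 mm from the holder's centre towards the tray's outer end (-y of tray_seat), always outside the shelf
- tray (a joint): how far the tray is pulled out, m: 0 fully home under the shelf, 0.17 fully out (the stop). Pulling goes along -y of bay. It stays where left (about 2 N of friction)
- bay: fixed storage bay; origin under the middle of its base (120 in x, 385 in y, 12 thick). Shelf: underside 215 above the bench, top 231 (carton to 270), x +-85, y +100 to +207; posts at x +-74, y +112; back panel at y +201. Tray home: holder centre at y +140, knob at y +15; fully out: y -30 and -155 (all in mm along the bay's axes)
- cup1: a white plastic tack cup, round and tapered: 54 tall, outer diameter 46 at the foot and 66 at the rim, wall 2.5, solid floor 24 thick (empty, 30 deep inside). Origin: centre of the underside; z points to the mouth. All alike; a nested cup stands on the inner floor of the one below, 24 mm higher, with about 2 mm side play. 70 to 120 g. May be absent
- cup2: a white plastic tack cup, round and tapered: 54 tall, outer diameter 46 at the foot and 66 at the rim, wall 2.5, solid floor 24 thick (empty, 30 deep inside). Origin: centre of the underside; z points to the mouth. All alike; a nested cup stands on the inner floor of the one below, 24 mm higher, with about 2 mm side play. 70 to 120 g. May be absent
- cup3: a white plastic tack cup, round and tapered: 54 tall, outer diameter 46 at the foot and 66 at the rim, wall 2.5, solid floor 24 thick (empty, 30 deep inside). Origin: centre of the underside; z points to the mouth. All alike; a nested cup stands on the inner floor of the one below, 24 mm higher, with about 2 mm side play. 70 to 120 g. May be absent
- cup4: a white plastic tack cup, round and tapered: 54 tall, outer diameter 46 at the foot and 66 at the rim, wall 2.5, solid floor 24 thick (empty, 30 deep inside). Origin: centre of the underside; z points to the mouth. All alike; a nested cup stands on the inner floor of the one below, 24 mm higher, with about 2 mm side play. 70 to 120 g. May be absent
- cup5: a white plastic tack cup, round and tapered: 54 tall, outer diameter 46 at the foot and 66 at the rim, wall 2.5, solid floor 24 thick (empty, 30 deep inside). Origin: centre of the underside; z points to the mouth. All alike; a nested cup stands on the inner floor of the one below, 24 mm higher, with about 2 mm side play. 70 to 120 g. May be absent
- can: the closed aluminium glue can, diameter 82, 94 tall to its lid, with a fixed arched handle. Origin: centre of the underside, z up; the handle's grip bar runs along y. Weight about 0.3 to 0.55 kg
- can_handle (a point): middle of the can's wooden grip bar, 138 above the can's underside: the bar is 14 wide (x), 12 high, 88 long (y), with 38 mm of free space below it above the lid
- stand: the fixed dark steel stand, a round plate of diameter 140, its top 40 above the bench; origin under its centre. The can stands on it at the start
- mat: the fixed round cork mat, diameter 144, 6 thick; origin: centre of its underside, on the bench
- glue_bottle: bystander: white bottle with a tall yellow nozzle, diameter 60, 182 tall; origin under its centre
- last: bystander: wooden shoe last 210 long (x), 60 wide, 120 tall; origin under its middle
- tin: bystander: round tin, diameter 72, 75 tall; origin under its centre
There are look-alikes about, which are no part of the job. What is shaped like the cup2 but red is not meant.

How it is judged (in metres and radians):
On the way, in this order (a step that is already met when the one before it is completed fails the run):
1. the tray is pulled out (at least 155 of its 170 mm) (value of joint tray above 0.155 m), for 0.2 s.
2. all the cups stand nested in one stack in the holder on the pulled-out tray (horizontal distance between each of cup1, cup2, cup3, cup4, cup5 and tray_seat below 0.016 m and angle between each of cup1, cup2, cup3, cup4, cup5's own z axis and vertical below 0.12 rad and z of cup1 in the frame of tray_seat between -0.005 and 0.102 m and z of cup2 in the frame of tray_seat between -0.005 and 0.102 m and z of cup3 in the frame of tray_seat between -0.005 and 0.102 m and z of cup4 in the frame of tray_seat between -0.005 and 0.102 m and z of cup5 in the frame of tray_seat between -0.005 and 0.102 m and value of joint tray above 0.1 m), for 0.2 s.
At the end, for the whole second after the job is handed in: Tray home within 12 mm; every cup upright (0.12 rad), within 16 mm of the holder's axis and nested (underside at most 102 mm above the tray's top, as for five); can upright on the mat within 30 mm of its centre; all released and at rest (horizontal distance between each of cup1, cup2, cup3, cup4, cup5 and tray_seat below 0.016 m and angle between each of cup1, cup2, cup3, cup4, cup5's own z axis and vertical below 0.12 rad and z of cup1 in the frame of tray_seat between -0.005 and 0.102 m and z of cup2 in the frame of tray_seat between -0.005 and 0.102 m and z of cup3 in the frame of tray_seat between -0.005 and 0.102 m and z of cup4 in the frame of tray_seat between -0.005 and 0.102 m and z of cup5 in the frame of tray_seat between -0.005 and 0.102 m and linear speed of each of cup1, cup2, cup3, cup4, cup5, can below 0.02 m/s and horizontal distance between can and mat below 0.03 m and angle between can's own z axis and vertical below 0.08 rad and z of can in the frame of mat below 0.011 m and value of joint tray below 0.012 m); the robot touches nothing.
It fails at once if the glue bottle is shifted by more than 30 mm (distance of glue_bottle from where it was at the start of the episode above 0.03 m).
It fails at once if the wooden last is shifted by more than 30 mm (distance of last from where it was at the start of the episode above 0.03 m).
It fails at once if the tin is shifted by more than 30 mm (distance of tin from where it was at the start of the episode above 0.03 m).
Of cup1, cup2, cup3, cup4, cup5 only 3 to 5 are there at a start; the rules pass over those that are not, and their reading is None.
At some moment in a run one of cup1, cup2, cup3, cup4, cup5 may be knocked a few centimetres aside while the robot is not near it.
Once in a run the grip may slacken for a moment while it holds something.
It also fails if it takes over 210 s, if anything falls off the work surface, if the arm or the gripper's body presses on something with over 40 N, if the wrist force passes 120 N, or if a joint passes its speed limit or range.

## Working session

There is one attempt and no reset: what is moved stays moved. The work goes in short steps, Python scripts to look and compute and a shell command to move; the robot and the scene stay as the last step left them, time stands still between calls to the robot, and variables do not carry over. Pictures are saved under pics/ and viewed, and the job is handed in when it is done.

```bash
mkdir -p pics; ls; python3 - <<'E'
from plant import *
import cv2,numpy as np
o=get_obs();print(o)
for n in("scene","side","wrist"):
    c=calibration(n);print(n,c)
    p,d=capture(n);cv2.imwrite(f"pics/{n}0.png",p[:,:,::-1]);np.savez(f"pics/{n}0.npz",p=p,d=d)
E
```

```text
pics
{'time': 0.0, 'joint_positions': array([ 1.15398597e+00,  3.42744062e-01,  1.52503719e+00, -4.27134249e-05,
        1.27538564e+00, -1.45977089e-01]), 'dq': array([-1.56398639e-03,  1.04813965e-03, -9.74757981e-06,  1.76129754e-03,
        4.24301714e-04, -9.68663733e-05]), 'tau': array([-1.22780824e-03, -4.31250894e+01, -2.44218117e+01,  7.16584269e-02,
        5.59301418e-02, -7.92515084e-05]), 'tool_pos': array([140.26781504, 505.49087519, 229.92684118]), 'tcp_rot': array([-3.14002921e+00, -1.88578946e-04,  2.87077171e+00]), 'contact_force': array([0.54271925, 0.50492835, 0.10448524]), 'moment': array([0.02621673, 0.00659989, 0.02021652]), 'grip_width': 91.79760133108466}
scene {'fovy': 43.70729049589279, 'cx': 318.5181660085207, 'cy': 237.17380452390395, 'R': array([[-0.60918752,  0.79296461, -0.00988396],
       [ 0.63946219,  0.48381309, -0.59750565],
       [-0.46901885, -0.3703134 , -0.80180378]]), 't': array([ 300.58103451, -320.23807611, 1996.35519469])}
side {'fovy': 42.47787405217367, 'cx': 317.47008354700387, 'cy': 232.63748794285337, 'R': array([[-0.26580418,  0.96392377, -0.01411072],
       [ 0.72746315,  0.19095204, -0.65904073],
       [-0.63257055, -0.18544081, -0.75197487]]), 't': array([  97.04012951, -311.19453637, 2109.25256536])}
wrist {'fovy': 65.70646984690485, 'cx': 315.1035203276182, 'cy': 240.4759810380693, 'R': array([[ 2.67415048e-01,  9.63581195e-01, -6.87832550e-04],
       [ 9.33728408e-01, -2.58953802e-01,  2.47172388e-01],
       [ 2.37992548e-01, -6.67398647e-02, -9.68971278e-01]]), 't': array([-524.7688839 ,  -32.01763354,  388.45665548])}
```

View pics/scene0.png

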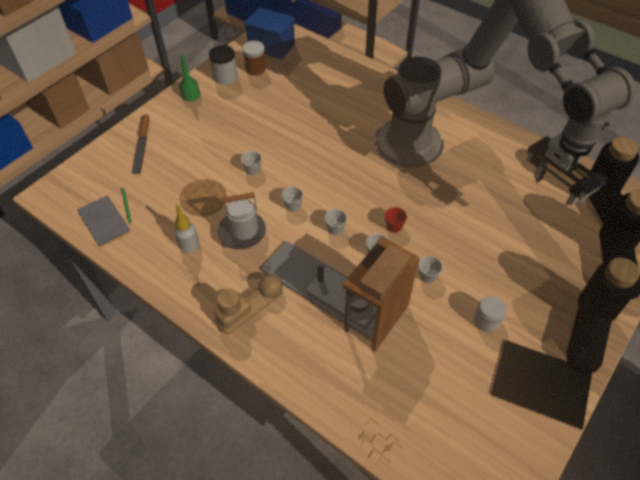

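View pics/side0.png

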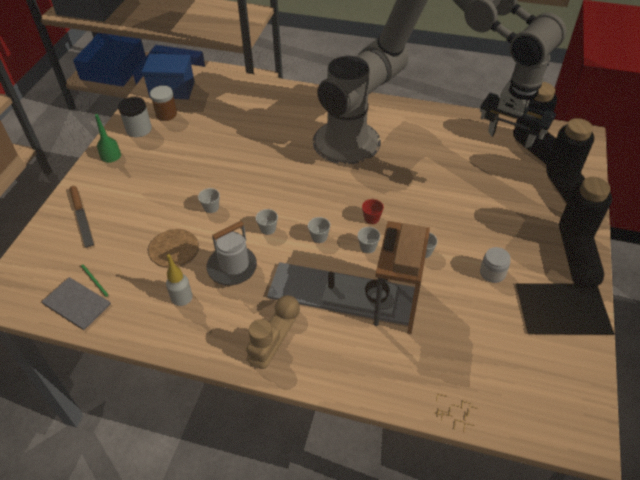

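View pics/wrist0.png

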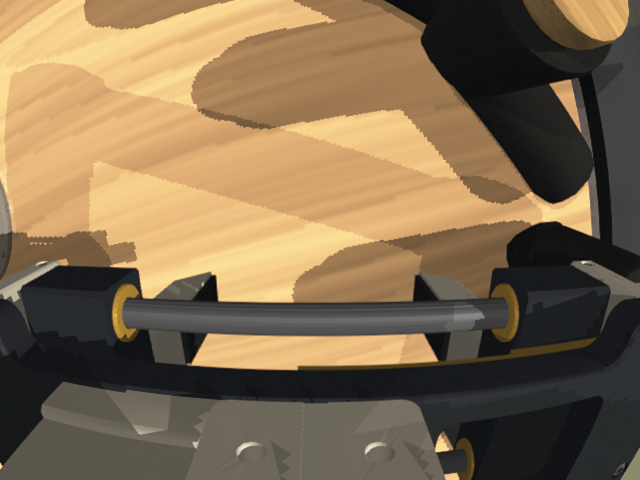

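The side view shows five white cups at (209,201), (267,222), (319,230), (368,240) and (428,244), and a red look-alike at (372,211). The can is on its stand at (232,255), the mat at (173,247), the bay and tray at (345,290), the knob at (331,281), and the tin at (495,264). I'll fuse the depth images into a height map next.

```bash
cat > h.py <<'E'
from plant import *
import cv2,numpy as np
def cloud(n,p=None,d=None):
    c=calibration(n)
    if p is None: p,d=capture(n)
    f=240/np.tan(np.radians(c["fovy"]/2))
    v,u=np.mgrid[:480,:640].astype(float)
    if n=="wrist":
        dx=(u-c["cx"])/f;dy=(v-c["cy"])/f;r=np.hypot(dx,dy)+1e-9
        s=np.tan(np.minimum(r,1.45))/r; X=np.dstack([dx*s*d,dy*s*d,d])
    else: X=np.dstack([(u-c["cx"])/f*d,(v-c["cy"])/f*d,d])
    W=(X-c["t"])@c["R"]
    W[d<=0]=np.nan
    return p,W
def proj(n,P):
    c=calibration(n);f=240/np.tan(np.radians(c["fovy"]/2))
    X=c["R"]@np.asarray(P,float)+c["t"]
    if n=="wrist":
        a=np.arctan2(np.hypot(X[0],X[1]),X[2]);q=X[:2]/np.hypot(X[0],X[1])*a*f
        return q+[c["cx"],c["cy"]]
    return X[:2]/X[2]*f+[c["cx"],c["cy"]]
E
python3 - <<'E'
from h import *
x0,x1,y0,y1,s=250,1000,-500,500,1.0
H=np.zeros((1000,750),np.float32);C=np.zeros((1000,750,3),np.uint8)
for n in("scene","side"):
    z=np.load(f"pics/{n}0.npz");p,W=cloud(n,z["p"],z["d"])
    c=p
    for X,col in zip(W.reshape(-1,3),p.reshape(-1,3)):
        if np.isnan(X[0]):continue
        i=int(X[1]-y0);j=int(X[0]-x0)
        if 0<=i<999 and 0<=j<749 and X[2]<320:
            for di in(0,1):
                for dj in (0,1):
                    if X[2]>=H[i+di,j+dj]: H[i+di,j+dj]=X[2];C[i+di,j+dj]=col
np.savez("pics/map.npz",H=H,C=C)
cv2.imwrite("pics/mapc.png",cv2.resize(C[:,:,::-1].transpose(1,0,2),(800,600),interpolation=cv2.INTER_AREA))
cv2.imwrite("pics/maph.png",cv2.resize(cv2.applyColorMap(np.clip(H,0,255).astype(np.uint8).T,cv2.COLORMAP_JET),(800,600)))
for n in("scene","side"):
    z=np.load(f"pics/{n}0.npz");p,W=cloud(n,z["p"],z["d"])
    q={"scene":[(252,160),(292,198),(335,221),(375,243),(429,268)],"side":[(209,201),(267,222),(319,230),(368,240),(428,244)]}[n]
    for u,v in q: print(n,u,v,W[v,u].round())
E
```

```text
scene 252 160 [ 395. -344.   23.]
scene 292 198 [ 443. -140.   24.]
scene 335 221 [436.  17.  24.]
scene 375 243 [430. 156.  22.]
scene 429 268 [409. 324.  19.]
side 209 201 [ 407. -333.   28.]
side 267 222 [ 445. -133.   28.]
side 319 230 [438.  25.  30.]
side 368 240 [434. 171.  24.]
side 428 244 [408. 340.  27.]
```

```bash
python3 - <<'E'
import cv2
a=cv2.imread("pics/scene0.png")[120:370,150:520];b=cv2.imread("pics/side0.png")[170:370,140:530]
import numpy as np
cv2.imwrite("pics/cropA.png",cv2.resize(cv2.convertScaleAbs(a,alpha=1.6),(800,540),interpolation=cv2.INTER_CUBIC))
cv2.imwrite("pics/cropB.png",cv2.resize(cv2.convertScaleAbs(b,alpha=1.6),(800,410),interpolation=cv2.INTER_CUBIC))
E
```

```text
(no output)
```

View pics/mapc.png

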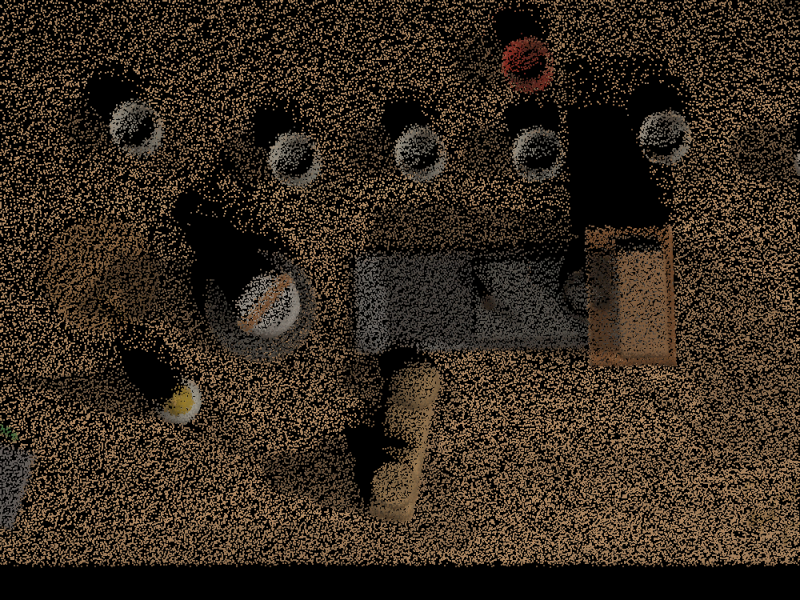

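View pics/cropA.png

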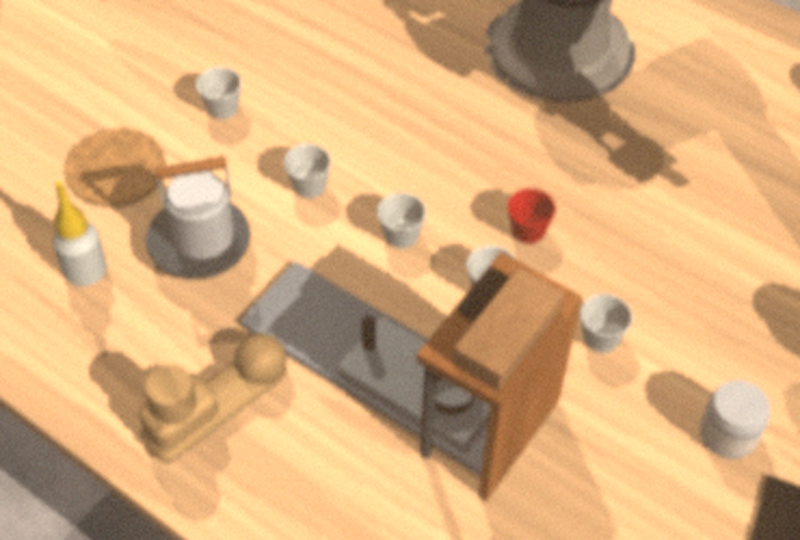

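View pics/cropB.png

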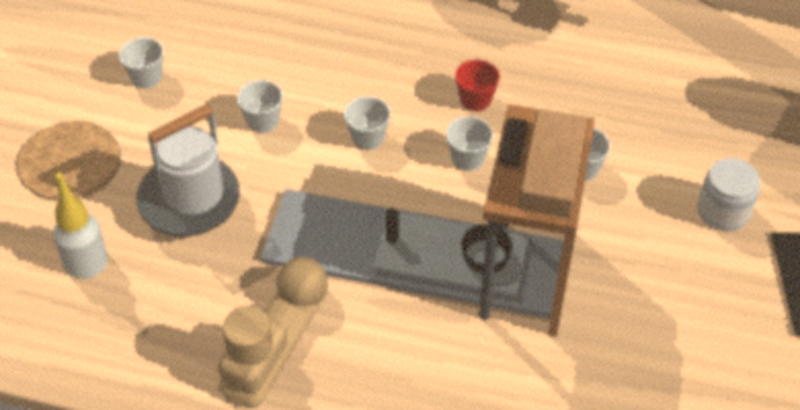

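Five white cups, all upright, are at scene-crop (219,93), (307,170), (400,220), (487,265) and (605,322). The red one at (530,215) is the look-alike and I'll leave it. Next, precise fits.

```bash
cat >> h.py <<'E'
from scipy.optimize import least_squares
def clouds(live=True):
    P=[];C=[]
    for n in("scene","side"):
        if live: p,W=cloud(n)
        else:
            z=np.load(f"pics/{n}0.npz");p,W=cloud(n,z["p"],z["d"])
        P.append(W.reshape(-1,3));C.append(p.reshape(-1,3))
    P=np.vstack(P);C=np.vstack(C);k=~np.isnan(P[:,0]);return P[k],C[k]
def fitcirc(Q,r,c0):
    return least_squares(lambda c:np.hypot(Q[:,0]-c[0],Q[:,1]-c[1])-r,c0,loss="soft_l1",f_scale=2).x
def conefit(P,c0,zbase=0,ztop=54):
    # outer cone wall + rim: only points on outer surface or inner
    c=np.array(c0,float)
    for it in range(4):
        k=(np.hypot(P[:,0]-c[0],P[:,1]-c[1])<45)&(P[:,2]>zbase+6)&(P[:,2]<ztop+6)
        Q=P[k];ro=23+(Q[:,2]-zbase)*10/54
        def res(c):
            d=np.hypot(Q[:,0]-c[0],Q[:,1]-c[1])
            a=d-ro;b=d-(ro-2.5); e=np.where(np.abs(a)<np.abs(b),a,b)
            fl=np.abs(Q[:,2]-zbase-24)<4
            return np.where(fl&(d<ro),0,e)
        c=least_squares(res,c,loss="soft_l1",f_scale=2).x
    return c,np.median(np.abs(res(c))),len(Q)
def frame(): 
    o=get_obs();print("t",round(o["time"],2),"tcp",o["tool_pos"].round(1),"rpy",o["tcp_rot"].round(3),"F",o["contact_force"].round(1),"w",round(o["grip_width"],1));return o
E
python3 - <<'E'
from h import *
P,C=clouds(False)
for c0 in[(405,-335),(445,-133),(440,25),(440,170),(420,331)]:
    c=conefit(P,c0); 
    k=(np.hypot(*(P[:,:2]-c[0]).T)<36);print(c0,c[0].round(1),c[1].round(2),c[2],"ztop",np.percentile(P[k,2],[97,99.5]).round(1))
bench=P[(P[:,0]>450)&(P[:,0]<520)&(P[:,1]>-50)&(P[:,1]<150)];print("bench z",np.median(bench[:,2]))
# knob
k=(P[:,0]>590)&(P[:,0]<660)&(P[:,1]>70)&(P[:,1]<140)&(P[:,2]>45)&(P[:,2]<100)
K=P[k];print("knob",len(K),K.mean(0),K.min(0),K.max(0))
print(fitcirc(K,9,K[:,:2].mean(0)), "top",K[K[:,2]>78].mean(0))
# can handle bar
k=(np.hypot(P[:,0]-629,P[:,1]+169)<70)&(P[:,2]>165)&(P[:,2]<195)
B=P[k];m=np.median(B,0);u,s,v=np.linalg.svd(B-m);print("bar",len(B),B.mean(0),m,v[0],((B-m)@v[0]).min(),((B-m)@v[0]).max(),B[:,2].max())
k=(np.hypot(P[:,0]-629,P[:,1]+169)<60)&(P[:,2]>60)&(P[:,2]<125);Q=P[k]
print("can",fitcirc(Q,41,Q[:,:2].mean(0)))
k=(np.hypot(P[:,0]-629,P[:,1]+169)<85)&(P[:,2]>34)&(P[:,2]<46);Q=P[k];print("stand",Q.mean(0),Q.min(0),Q.max(0))
print("cam off", -calibration("wrist")["R"].T@calibration("wrist")["t"], get_obs()["tool_pos"])
k=(P[:,0]>690)&(P[:,0]<800)&(P[:,1]>-60)&(P[:,1]<60);print("last near max z",P[k,2].max(), [P[k&(P[:,0]<x),2].max() for x in(700,710,720,740,760)])
# shelf
k=(P[:,2]>225)&(P[:,2]<240)&(P[:,0]>500)&(P[:,0]<740)&(P[:,1]>200)&(P[:,1]<380);S=P[k];print("shelf",np.percentile(S,[1,50,99],axis=0))
hull=cv2.minAreaRect(S[:,:2].astype(np.float32));print(hull)
# mat by colour
k=(np.hypot(P[:,0]-594,P[:,1]+369)<110)&(P[:,2]<12)&(P[:,2]>-6);print(np.median(P[k&(np.hypot(P[:,0]-594,P[:,1]+369)<50),2]),np.median(P[k&(np.hypot(P[:,0]-594,P[:,1]+369)>85),2]))
M=P[k&(P[:,2]>3.5)];print(M.mean(0))
E
```

```text
(405, -335) [ 411.  -329.4] 0.92 820 ztop [55.8 59.3]
(445, -133) [ 450.7 -130.7] 0.9 876 ztop [56.3 58.9]
(440, 25) [443.1  25.7] 0.74 899 ztop [56.3 59.6]
(440, 170) [443.7 172.7] 0.77 650 ztop [56.9 59.1]
(420, 331) [422.2 330.9] 0.65 683 ztop [55.4 59.1]
bench z 0.8479326183920372
knob 167 [628.52073249 110.60732034  69.92139168] [614.89393503 101.16868481  45.10503855] [637.27137705 119.11657472  90.91390466]
[624.35110308 108.2926281 ] top [626.45522441 109.4174318   83.54472543]
bar 402 [ 628.93923571 -168.18901492  181.7081179 ] [ 629.55952542 -168.6407287   182.19419769] [ 0.76181814 -0.64777065 -0.00512919] -46.65563725941627 42.87505259166088 192.68761300748017
can [ 625.34367179 -170.08721527]
stand [ 651.38807927 -166.82673759   40.20849172] [ 562.60462436 -246.32455559   34.01273504] [ 702.71961402 -104.24956077   45.98994846]
cam off [ 77.78853475 523.31794424 384.047026  ] [140.28819943 505.5951534  230.10998453]
last near max z 73.7519702820081 [np.float64(52.69985360297462), np.float64(63.8775838484831), np.float64(72.88700260539692), np.float64(72.88700260539692), np.float64(73.7519702820081)]
shelf [[534.70593284 233.36883827 225.44698736]
 [654.9489699  267.68753856 231.50027244]
 [705.93127011 342.21076761 239.55619501]]
((619.100830078125, 287.20965576171875), (178.7187042236328, 109.21752166748047), 1.8148709535598755)
6.2560383785685705 1.0867691162604278
[ 592.140709   -371.88528915    6.82583993]
```

```bash
python3 -m jog '[0,0,0,0,8.5,0,0,0,0,8.5,0,0,0,0,8.5,0,0,0,0,8.5,0,0,0,0,8.5]'; python3 -m jog '[0,0,0,0,8.5,0,0,0,0,8.5,0,0,0,0,8.5,0,0,0,0,7,0,0,0,0,0]'
```

```text
time: 0.65
tool_pos: [139.9, 504.7, 228.4]
tcp_rot: [-3.137, 0.003, 2.116]
contact_force: [-0.6, 0.7, -0.3]
grip_width: 91.8
time: 1.15
tool_pos: [139.5, 503.8, 226.9]
tcp_rot: [-3.138, 0.008, 1.537]
contact_force: [-0.1, -0.1, 0.4]
grip_width: 91.8
```

```bash
python3 -m jog '[0,-40,31,-4,-1,0,-40,31,-4,-1,0,-40,31,-4,0,0,-40,31,0,0,0,-40,31,0,0]'; python3 -m jog '[0,-40,31,0,0,0,-40,31,0,0,0,-40,31,0,0,0,-40,31,0,0,0,-40,31,0,0]'
```

```text
time: 1.65
tool_pos: [291.7, 306.5, 238.5]
tcp_rot: [-3.137, 0.008, 1.604]
contact_force: [1.0, 0.5, -0.7]
grip_width: 91.9
time: 2.15
tool_pos: [451.3, 113.6, 240.1]
tcp_rot: [-3.139, 0.006, 1.624]
contact_force: [0.3, 0.6, -0.3]
grip_width: 92.2
```

```bash
python3 -m jog '[0,-7,42,0,0.6,0,-7,42,0,0.6,0,-2,42,0,0,0,0,42,0,0,0,0,0,0,0]'; python3 - <<'E'
from h import *
o=frame()
p,W=cloud("wrist");cv2.imwrite("pics/w1.png",p[:,:,::-1])
print(proj("wrist",[624.4,108.3,83]),proj("wrist",[624.5,232,25]))
P=W.reshape(-1,3);P=P[~np.isnan(P[:,0])]
k=(np.hypot(P[:,0]-624,P[:,1]-108)<30)&(P[:,2]>50)&(P[:,2]<95);K=P[k];print(len(K),K.mean(0),fitcirc(K[K[:,2]<80],9,[624,108]),K[K[:,2]>80].mean(0))
E
```

```text
time: 2.65
tool_pos: [628.6, 95.9, 237.0]
tcp_rot: [-3.137, 0.008, 1.611]
contact_force: [-0.4, -0.4, -0.7]
grip_width: 92.1
t 2.65 tcp [628.6  95.9 237. ] rpy [-3.137  0.008  1.611] F [-0.4 -0.4 -0.7] w 92.1
[312.77606614 210.59850168] [318.61442353  76.04807512]
415 [625.69853564 109.85650025  79.17639336] [625.79200287 107.79512746] [625.63383229 108.55056261  82.39240387]
```

View pics/w1.png

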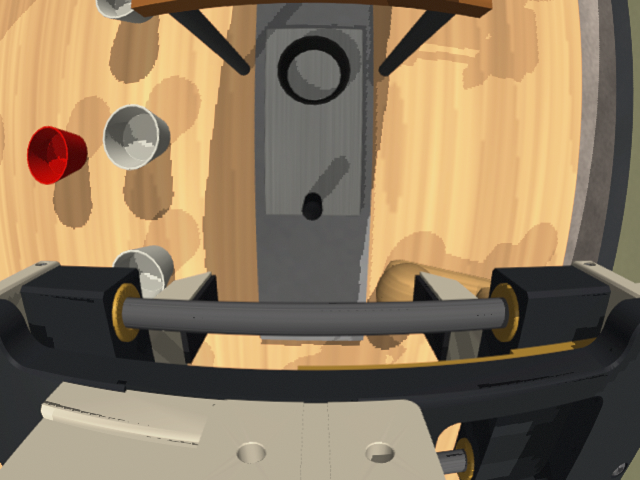

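```bash
python3 -m jog '[0,5,-1,40,0,0,5,-1,40,0,0,3,-1,40,0,0,1,0,25,0,0,0,0,15,0]'; python3 -m jog '[0,0,0,5,0,0.9,0,0,0,0,0.9,0,0,0,0,0.9,0,0,0,0,1,0,0,0,0]'
```

```text
time: 3.2
tool_pos: [619.4, 110.1, 76.9]
tcp_rot: [3.142, 0.008, 1.625]
contact_force: [0.5, -0.6, 0.0]
grip_width: 91.7
time: 3.7
tool_pos: [617.0, 110.6, 74.0]
tcp_rot: [-3.141, 0.007, 1.631]
contact_force: [-0.0, 0.3, -0.1]
grip_width: 64.3
```

```bash
python3 -m jog '[0.7,-2,8,0,1,1,0,2,0,0.5,1,0,0,0,0,1,0,0,0,0,1,0,0,0,0]'; python3 -m jog '[1,0,0,0,0,1,0,0,0,0]'
```

```text
time: 4.2
tool_pos: [628.2, 108.8, 75.6]
tcp_rot: [3.141, 0.008, 1.602]
contact_force: [-12.8, -0.7, 8.5]
grip_width: 24.6
time: 4.4
tool_pos: [624.4, 108.7, 75.5]
tcp_rot: [-3.134, 0.008, 1.603]
contact_force: [7.5, -0.4, -3.6]
grip_width: 17.0
```

```bash
python3 -m jog '[1,-15,0,0,0,1,-25,0,0,0,1,-25,0,0,0,1,-25,0,0,0,1,-25,0,0,0]'
```

```text
time: 4.9
tool_pos: [627.9, -2.4, 75.5]
tcp_rot: [-3.134, 0.0, 1.609]
contact_force: [0.4, 4.0, 0.2]
grip_width: 17.0
```

```bash
python3 -m jog '[1,-8,0,0,0,1,-8,0,0,0,1,-6,0,0,0,1,-5,0,0,0,1,-3,0,0,0]'
```

```text
time: 5.4
tool_pos: [628.5, -21.0, 75.4]
tcp_rot: [-3.134, -0.021, 1.607]
contact_force: [-1.2, 4.3, 1.9]
grip_width: 16.5
```

```bash
python3 -m jog '[1,-8,0,0,0,1,-8,0,0,0,1,-8,0,0,0]'; python3 - <<'E'
from h import *
P,C=clouds()
# tray seat ring: points z 45..56 near (625,105)
k=(np.hypot(P[:,0]-628,P[:,1]-103)<45)&(P[:,2]>46)&(P[:,2]<58);Q=P[k];print(len(Q),Q.mean(0),fitcirc(Q,32,[628,103]))
frame()
E
```

```text
time: 5.7
tool_pos: [628.5, -21.3, 75.4]
tcp_rot: [-3.132, -0.054, 1.611]
contact_force: [-0.1, 26.3, 4.8]
grip_width: 16.9
238 [622.05990198 102.73362929  50.93952629] [625.78866924 104.73976465]
t 5.8 tcp [628.6 -21.6  75.4] rpy [-3.132 -0.054  1.611] F [ 0.3 25.7  5.3] w 16.9
```

```bash
python3 -m jog '[0,5,0,0,0,0,0,0,0,0,0,0,0,0,0,0,0,0,-10,0,0,0,0,-40,0]'; python3 -m jog '[0,5,0,-40,0,0,0,0,-40,0,0,0,0,-30,0]'
```

```text
time: 6.3
tool_pos: [625.7, -16.5, 121.3]
tcp_rot: [-3.121, -0.055, 1.614]
contact_force: [0.9, 0.5, -0.4]
grip_width: 52.1
time: 6.6
tool_pos: [627.8, -20.2, 237.7]
tcp_rot: [-3.122, -0.053, 1.611]
contact_force: [0.5, -0.1, -0.5]
grip_width: 75.9
```

```bash
cat >> h.py <<'E'
from scipy.spatial.transform import Rotation as Ro
def go(x,y,z,yaw=None):
    o=frame();R=Ro.from_euler("xyz",o["tcp_rot"]).as_matrix()
    d=R.T@(np.array([x,y,z])-o["tool_pos"]);print("tool delta",d.round(1),"| z-axis",R[:,2].round(3),end=" ")
    if yaw is not None: print("turn deg",round(np.degrees(o["tcp_rot"][2]-yaw),1),end="")
    print()
def ring(P,c,zlo,zhi,r,w=45):
    k=(np.hypot(P[:,0]-c[0],P[:,1]-c[1])<w)&(P[:,2]>zlo)&(P[:,2]<zhi);Q=P[k];return fitcirc(Q,r,c),len(Q)
E
python3 - <<'E'
from h import *
p,W=cloud("wrist");cv2.imwrite("pics/w2.png",p[:,:,::-1])
P=W.reshape(-1,3);P=P[~np.isnan(P[:,0])]
print("seat",ring(P,(626,104),49,56,32))
for c in[(443,172.7),(443,25.7),(450,-130)]: print(conefit(P,c))
k=(np.hypot(P[:,0]-628,P[:,1]+21)<20)&(P[:,2]>78)&(P[:,2]<90);print("knob",P[k].mean(0))
go(443,25.7,110,1.571)
E
```

```text
seat (array([625.86513919, 104.84902254]), 760)
(array([444.46896081, 171.83891552]), np.float64(0.13960102505259542), 3020)
(array([443.43531511,  24.81934734]), np.float64(0.09860841943038068), 3170)
(array([ 449.87855595, -129.03659341]), np.float64(0.23920568522960828), 52)
knob [629.66278727 -18.95946801  82.37289986]
t 6.65 tcp [629.7 -20.8 243.2] rpy [-3.13  -0.051  1.611] F [ 0.6 -0.5  3.9] w 80.0
tool delta [  47.2 -183.1  137.9] | z-axis [-0.014  0.05  -0.999] turn deg 2.3
```

View pics/w2.png

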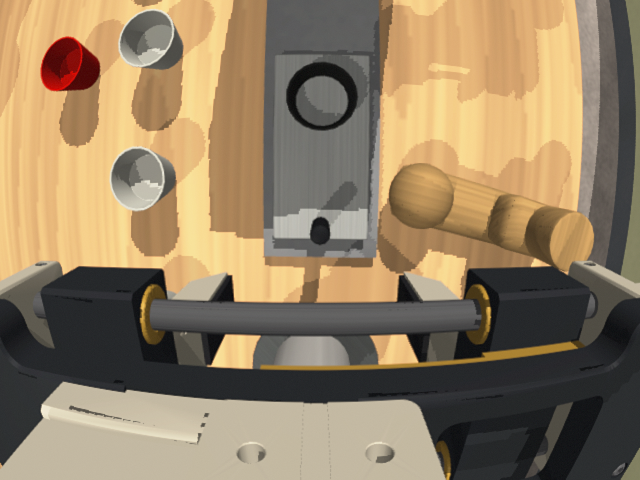

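The wrist view shows the tray fully out with the holder at (321,97) and the knob at (320,232). Two white cups are at (140,180) and (148,40), and the red one at (68,62) is not mine. First I'll take the cup at world (443,25).

```bash
python3 -m jog '[0,10,-45,0,1,0,10,-45,0,1,0,10,-45,30,0,0,10,-45,40,0,0,5,-5,20,0]';  python3 - <<'E'
from h import *
p,W=cloud("wrist");P=W.reshape(-1,3);P=P[~np.isnan(P[:,0])]
print(conefit(P,(443.4,24.8)));go(443.4,24.8,61)
E
```

```text
time: 7.15
tool_pos: [451.1, 18.9, 167.0]
tcp_rot: [-3.141, -0.045, 1.569]
contact_force: [0.2, -0.1, 0.1]
grip_width: 91.8
(array([443.2779865,  24.7880674]), np.float64(0.0), 5890)
t 7.2 tcp [451.6  19.3 165.4] rpy [-3.139 -0.046  1.569] F [-1.9  1.2 -2.7] w 92.2
tool delta [  0.7  -8.  104.5] | z-axis [-0.002  0.046 -0.999]
```

```bash
python3 -m jog '[0,0,-5,30,0,0,0,-3,30,0,0,0,0,25,0,0,0,0,12,0,0,0,0,5,0]';  python3 - <<'E'
from h import *
go(443.4,24.8,61)
E
```

```text
time: 7.7
tool_pos: [450.6, 20.3, 65.4]
tcp_rot: [3.131, -0.042, 1.567]
contact_force: [-0.6, -0.8, -0.3]
grip_width: 91.7
t 7.7 tcp [450.6  20.3  65.4] rpy [ 3.131 -0.042  1.567] F [-0.6 -0.8 -0.3] w 91.7
tool delta [ 4.3 -7.2  4.5] | z-axis [ 0.011  0.042 -0.999]
```

```bash
python3 -m jog '[0,4,-7,4,0,0.1,0,0,0,0,1,0,0,0,0,1,0,0,0,0,1,0,0,0,0]';  python3 - <<'E'
from h import *
go(443.4,24.8,61)
E
```

```text
time: 8.2
tool_pos: [446.5, 23.5, 64.1]
tcp_rot: [3.125, -0.041, 1.566]
contact_force: [-0.2, -0.1, 0.2]
grip_width: 64.6
t 8.2 tcp [446.5  23.5  64.1] rpy [ 3.125 -0.041  1.566] F [-0.2 -0.1  0.2] w 64.6
tool delta [ 1.2 -3.2  3.1] | z-axis [ 0.017  0.041 -0.999]
```

```bash
python3 -m jog '[1,0,0,-10,0,1,0,0,-25,0,1,0,0,-30,0,1,0,0,-20,0]';  python3 - <<'E'
from h import *
go(625.9,104.8,135)
E
```

```text
time: 8.6
tool_pos: [443.7, 20.0, 152.1]
tcp_rot: [3.13, -0.042, 1.566]
contact_force: [-0.3, 0.3, -0.1]
grip_width: 32.4
t 8.6 tcp [443.7  20.  152.1] rpy [ 3.13  -0.042  1.566] F [-0.3  0.3 -0.1] w 32.4
tool delta [ 84.8 181.6  22.8] | z-axis [ 0.012  0.042 -0.999]
```

The fingers were still closing when I lifted, so the grasp missed. I'll look again.

```bash
python3 -m jog '[0,0,0,-20,0,0,0,0,0,0,0,0,0,0,0,0,0,0,0,0,0,0,0,0,0]'; python3 - <<'E'
from h import *
p,W=cloud("wrist");P=W.reshape(-1,3);P=P[~np.isnan(P[:,0])];cv2.imwrite("pics/w3.png",p[:,:,::-1])
print(conefit(P,(443.4,24.8)));go(443.4,24.8,61)
E
```

```text
time: 9.1
tool_pos: [444.2, 18.9, 176.8]
tcp_rot: [3.123, -0.04, 1.567]
contact_force: [-0.5, -0.3, -0.3]
grip_width: 67.6
(array([443.2838491 ,  24.79583744]), np.float64(0.0), 5493)
t 9.15 tcp [444.1  18.9 176.7] rpy [ 3.123 -0.041  1.567] F [-0.2 -1.  -0. ] w 71.8
tool delta [  1.2  -2.9 115.8] | z-axis [ 0.019  0.04  -0.999]
```

View pics/w3.png

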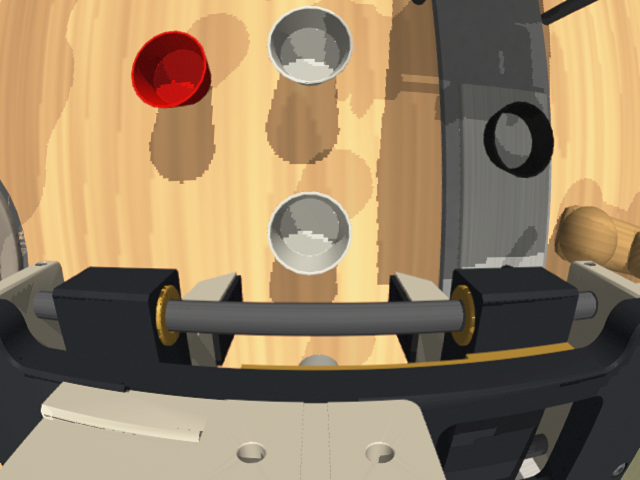

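The cup is undisturbed at (310,232).

```bash
python3 -m jog '[0,0,-2,35,0,0,0,-1,35,0,0,0,0,25,0,0,0,0,12,0,0,0,0,3,0]';  python3 - <<'E'
from h import *
go(443.4,24.8,60)
E
```

```text
time: 9.65
tool_pos: [442.6, 23.6, 61.3]
tcp_rot: [3.125, -0.041, 1.566]
contact_force: [-0.4, -0.5, 0.3]
grip_width: 91.8
t 9.65 tcp [442.6  23.6  61.3] rpy [ 3.125 -0.041  1.566] F [-0.4 -0.5  0.3] w 91.8
tool delta [1.1 0.7 1.3] | z-axis [ 0.017  0.041 -0.999]
```

```bash
python3 -m jog '[1,1,1,0,0,1,0,0,0,0,1,0,0,0,0,1,0,0,0,0,1,0,0,0,0]'; python3 -m jog '[1,0,0,0,0,1,0,0,0,0]'
```

```text
time: 10.15
tool_pos: [444.6, 24.6, 62.6]
tcp_rot: [3.124, -0.04, 1.567]
contact_force: [1.0, -0.1, 0.2]
grip_width: 56.1
time: 10.35
tool_pos: [445.1, 24.5, 63.3]
tcp_rot: [3.122, -0.04, 1.567]
contact_force: [0.1, 0.9, -1.1]
grip_width: 40.5
```

```bash
python3 - <<'E'
from h import *
p,W=cloud("wrist");cv2.imwrite("pics/w4.png",p[:,:,::-1])
p,d=capture("side");cv2.imwrite("pics/s4.png",cv2.resize(p[150:300,230:430,::-1],(800,600),interpolation=cv2.INTER_CUBIC));go(443.4,24.8,60)
E
```

```text
t 10.45 tcp [445.   24.5  63.1] rpy [ 3.122 -0.04   1.567] F [-0.4  1.   0.4] w 32.6
tool delta [ 0.2 -1.6  3.1] | z-axis [ 0.019  0.04  -0.999]
```

View pics/w4.png

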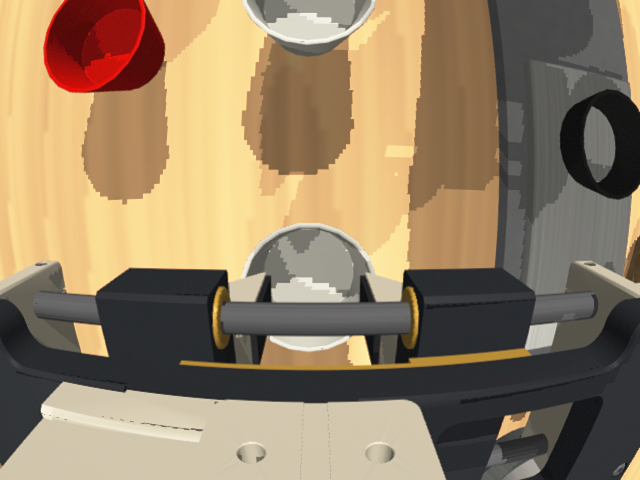

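View pics/s4.png

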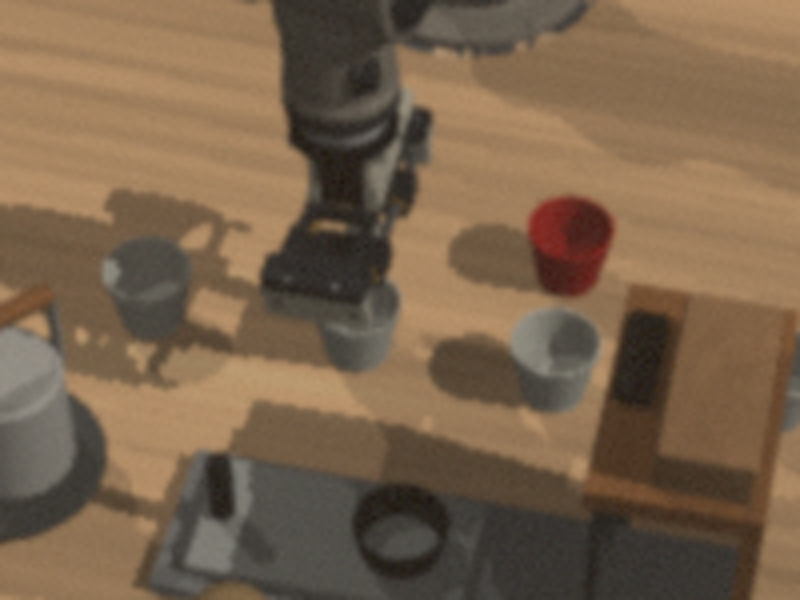

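```bash
python3 - <<'E'
from h import *
o=get_obs();R=Ro.from_euler("xyz",o["tcp_rot"]).as_matrix()
for zz in(0,6,25):
  for s in(-1,1): print(zz,s,proj("wrist",o["tool_pos"]+R@[0,s*o["grip_width"]/2,zz]).round())
p,W=cloud("wrist")
for v in range(250,370,8): print(v,[tuple(W[v,u].round().tolist()) for u in(255,310,375)])
E
```

```text
0 -1 [276. 298.]
0 1 [349. 298.]
6 -1 [278. 293.]
6 1 [348. 293.]
25 -1 [281. 279.]
25 1 [345. 279.]
250 [(419.0, 45.0, 54.0), (444.0, 38.0, 25.0), (484.0, 31.0, -1.0)]
258 [(418.0, 40.0, 49.0), (444.0, 33.0, 25.0), (485.0, 26.0, -1.0)]
266 [(417.0, 34.0, 42.0), (444.0, 29.0, 24.0), (484.0, 21.0, 1.0)]
274 [(416.0, 28.0, 38.0), (444.0, 24.0, 24.0), (475.0, 32.0, 53.0)]
282 [(421.0, 35.0, 72.0), (444.0, 19.0, 24.0), (471.0, 35.0, 73.0)]
290 [(422.0, 35.0, 82.0), (444.0, 14.0, 23.0), (469.0, 35.0, 83.0)]
298 [(423.0, 34.0, 88.0), (444.0, 10.0, 23.0), (468.0, 34.0, 90.0)]
306 [(431.0, 52.0, 140.0), (443.0, 52.0, 141.0), (458.0, 52.0, 141.0)]
314 [(431.0, 51.0, 141.0), (443.0, 51.0, 142.0), (458.0, 51.0, 143.0)]
322 [(431.0, 49.0, 143.0), (443.0, 49.0, 143.0), (458.0, 49.0, 144.0)]
330 [(431.0, 47.0, 143.0), (443.0, 47.0, 143.0), (458.0, 47.0, 144.0)]
338 [(426.0, 32.0, 116.0), (444.0, -4.0, 46.0), (464.0, 31.0, 117.0)]
346 [(426.0, 29.0, 117.0), (444.0, -5.0, 53.0), (463.0, 29.0, 119.0)]
354 [(427.0, 28.0, 120.0), (444.0, -40.0, -1.0), (464.0, 27.0, 119.0)]
362 [(426.0, 25.0, 120.0), (444.0, -46.0, -0.0), (464.0, 24.0, 120.0)]
```

```bash
python3 - <<'E'
from h import *
p=cv2.imread("pics/w4.png")
cv2.imwrite("pics/w4c.png",cv2.resize(p[210:380,200:430],(800,591),interpolation=cv2.INTER_NEAREST))
o=get_obs();R=Ro.from_euler("xyz",o["tcp_rot"]).as_matrix()
q,W=cloud("wrist");P=(W-o["tool_pos"])@R
for s in(range(225,285,6)): print(s,[(v,*P[v,s].round().astype(int).tolist()) for v in range(266,366,12) if not np.isnan(P[v,s,0])])
frame()
E
```

```text
225 [(266, -6, -55, 63), (278, 36, -20, -74), (290, 36, -18, -81), (302, 35, -17, -85), (314, 32, -18, -84), (326, 30, -18, -85), (338, 27, -18, -86), (350, 24, -18, -86), (362, 21, -19, -85)]
231 [(266, -6, -51, 63), (278, 36, -19, -73), (290, 36, -17, -80), (302, 36, -16, -86), (314, 33, -16, -85), (326, 30, -17, -86), (338, 27, -17, -85), (350, 24, -17, -85), (362, 21, -18, -85)]
237 [(266, -6, -47, 63), (278, 36, -17, -74), (290, 36, -16, -80), (302, 34, -16, -82), (314, 32, -15, -84), (326, 29, -16, -84), (338, 27, -16, -85), (350, 24, -16, -86), (362, 21, -16, -86)]
243 [(266, -5, -43, 61), (278, 37, -16, -74), (290, 34, -16, -76), (302, 33, -15, -79), (314, 31, -15, -81), (326, 29, -15, -83), (338, 25, -15, -82), (350, 21, -16, -81), (362, 19, -15, -83)]
249 [(266, 12, -30, 10), (278, 34, -15, -68), (290, 33, -14, -74), (302, 32, -14, -76), (314, 30, -14, -79), (326, 27, -14, -79), (338, 23, -15, -77), (350, 17, -15, -74), (362, 15, -15, -76)]
255 [(266, 8, -29, 20), (278, 11, -25, -3), (290, 11, -23, -18), (302, 31, -13, -75), (314, 30, -12, -79), (326, 27, -12, -80), (338, 1
[... 191 characters left out ...]
0, -15, -55), (350, 7, -15, -56), (362, 3, -16, -57)]
267 [(266, 2, -25, 40), (278, 11, -20, -3), (290, 11, -18, -17), (302, 31, -10, -75), (314, 30, -10, -79), (326, 27, -10, -80), (338, 3, -15, -42), (350, -1, -16, -43), (362, -4, -15, -47)]
273 [(266, 3, -22, 39), (278, 11, -17, -3), (290, 11, -16, -16), (302, 9, -15, -25), (314, 30, -8, -78), (326, 27, -8, -79), (338, 2, -13, -41), (350, -2, -14, -42), (362, -6, -14, -43)]
279 [(266, 2, -19, 39), (278, 9, -15, 1), (290, 9, -14, -13), (302, 6, -13, -19), (314, 29, -7, -78), (326, 27, -7, -79), (338, -6, -13, -26), (350, -63, -23, 58), (362, -74, -23, 61)]
t 10.55 tcp [444.9  24.5  63. ] rpy [ 3.123 -0.04   1.567] F [ 0.5 -0.   0.4] w 24.6
```

View pics/w4c.png

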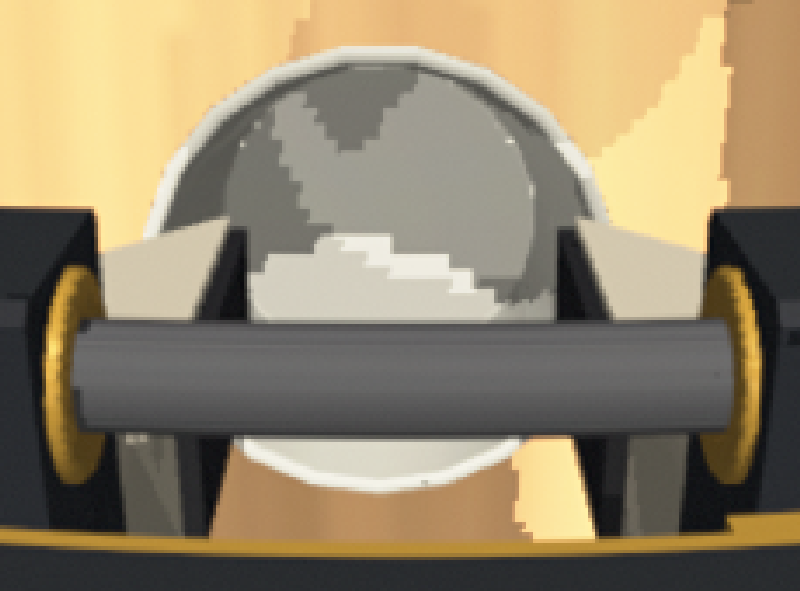

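```bash
python3 - <<'E'
from h import *
o=frame();R=Ro.from_euler("xyz",o["tcp_rot"]).as_matrix()
q,W=cloud("wrist");P=(W-o["tool_pos"])@R
v,u=np.mgrid[:480,:640]
k=(np.abs(P[...,0])<16)&(np.abs(P[...,1])<40)&(P[...,2]>-25)&(P[...,2]<30)&(v>262)&(v<300)
for uu in (250,256,262,268,274,280,286,345,352,360,368):
    kk=k[:,uu]; 
    print(uu,[(vv,*P[vv,uu].round(1)) for vv in np.where(kk)[0][:14:2]])
print(proj("wrist",o["tool_pos"]+R@[10,-20,25]),proj("wrist",o["tool_pos"]+R@[10,-20,0]))
E
```

```text
t 10.55 tcp [444.9  24.5  63. ] rpy [ 3.123 -0.04   1.567] F [ 0.5 -0.   0.4] w 24.6
250 [(np.int64(263), np.float64(13.5), np.float64(-29.2), np.float64(9.6)), (np.int64(265), np.float64(12.6), np.float64(-29.2), np.float64(9.2)), (np.int64(267), np.float64(11.0), np.float64(-29.7), np.float64(11.3)), (np.int64(269), np.float64(9.8), np.float64(-29.8), np.float64(11.8))]
256 [(np.int64(263), np.float64(10.1), np.float64(-28.2), np.float64(20.2)), (np.int64(265), np.float64(8.5), np.float64(-28.5), np.float64(21.8)), (np.int64(267), np.float64(7.1), np.float64(-28.7), np.float64(23.0)), (np.int64(269), np.float64(5.3), np.float64(-29.2), np.float64(25.2))]
262 [(np.int64(278), np.float64(10.9), np.float64(-21.9), np.float64(-3.7)), (np.int64(280), np.float64(11.0), np.float64(-21.5), np.float64(-6.2)), (np.int64(282), np.float64(11.0), np.float64(-21.2), np.float64(-8.6)), (np.int64(284), np.float64(10.6), np.float64(-21.0), np.float64(-10.0)), (np.int64(286), np.float64(10.8), np.float64(-20.6), np.float64(-12.9)), (np.int64(288), np.float64(11.1), np.float64(-20.2), np.float64(-15.
[... 3451 characters left out ...]
.6)), (np.int64(273), np.float64(2.0), np.float64(24.6), np.float64(28.4)), (np.int64(275), np.float64(11.3), np.float64(20.8), np.float64(-0.7))]
368 [(np.int64(263), np.float64(13.2), np.float64(25.8), np.float64(10.6)), (np.int64(265), np.float64(12.3), np.float64(25.8), np.float64(10.2)), (np.int64(267), np.float64(11.1), np.float64(26.0), np.float64(11.1)), (np.int64(269), np.float64(9.5), np.float64(26.3), np.float64(12.6)), (np.int64(271), np.float64(8.2), np.float64(26.5), np.float64(13.6)), (np.int64(273), np.float64(6.4), np.float64(26.9), np.float64(15.9)), (np.int64(275), np.float64(5.2), np.float64(27.0), np.float64(16.3))]
[273.39254745 260.43578726] [267.41150929 277.24024309]
```

The wrist depth puts the fingertips only about 5 mm ahead of the measured TCP, and the jaws closed above the rim with no contact. So real grasps need about 20 mm lower than the description implies. I'll open, go down and test that by gripping.

```bash
python3 -m jog '[0,0,-2,0,0,0,0,0,0,0,0,0,0,0,0,0,0,0,0,0,0,0,0,0,0]'; python3 -m jog '[0,0,0,0,0,0,0,0,0,0,0,0,0,0,0,0,0,0,0,0]';python3 - <<'E'
from h import *
go(443.4,24.8,42)
E
```

```text
time: 11.1
tool_pos: [442.5, 24.6, 62.8]
tcp_rot: [3.123, -0.04, 1.567]
contact_force: [0.2, -0.9, 1.0]
grip_width: 55.8
time: 11.5
tool_pos: [442.6, 24.5, 62.8]
tcp_rot: [3.123, -0.04, 1.567]
contact_force: [-0.7, 0.3, 0.6]
grip_width: 87.6
t 11.5 tcp [442.6  24.5  62.8] rpy [ 3.123 -0.04   1.567] F [-0.7  0.3  0.6] w 87.6
tool delta [-0.6  0.4 20.8] | z-axis [ 0.019  0.04  -0.999]
```

```bash
python3 -m jog '[0,0,0,5,0,0,0,0,8,0,0,0,0,7,0,1,0,0,0,0,1,0,0,0,0]'; python3 -m jog '[1,0,0,0,0,1,0,0,0,0,1,0,0,0,0,1,0,0,0,0]'
```

```text
time: 12.0
tool_pos: [442.6, 25.5, 40.5]
tcp_rot: [3.124, -0.041, 1.567]
contact_force: [-0.2, 0.2, -0.8]
grip_width: 80.2
time: 12.4
tool_pos: [442.7, 25.5, 40.6]
tcp_rot: [3.124, -0.041, 1.567]
contact_force: [0.7, -0.5, -0.5]
grip_width: 62.8
```

```bash
python3 -m jog '[1,0,0,0,0,1,0,0,0,0]'
```

```text
time: 12.6
tool_pos: [442.7, 25.5, 40.7]
tcp_rot: [3.124, -0.04, 1.566]
contact_force: [-0.0, -0.3, -2.1]
grip_width: 62.9
```

```bash
python3 -m jog '[1,0,0,-8,0,1,0,0,-20,0,1,0,0,-30,0,1,0,0,-30,0,1,0,0,0,0]';  python3 - <<'E'
from h import *
p,W=cloud("wrist");cv2.imwrite("pics/w5.png",p[:,:,::-1])
p,d=capture("side");cv2.imwrite("pics/s5.png",cv2.resize(p[130:300,230:430,::-1],(700,595),interpolation=cv2.INTER_CUBIC))
go(625.9,104.8,135,1.6)
E
```

```text
time: 13.1
tool_pos: [440.4, 21.8, 132.9]
tcp_rot: [3.126, -0.041, 1.566]
contact_force: [0.5, -0.6, -1.3]
grip_width: 62.4
t 13.2 tcp [438.4  22.1 129.9] rpy [ 3.132 -0.041  1.566] F [-0.7  0.2 -2.6] w 63.2
tool delta [ 83.7 187.1   0.2] | z-axis [ 0.01   0.041 -0.999] turn deg -1.9
```

View pics/s5.png

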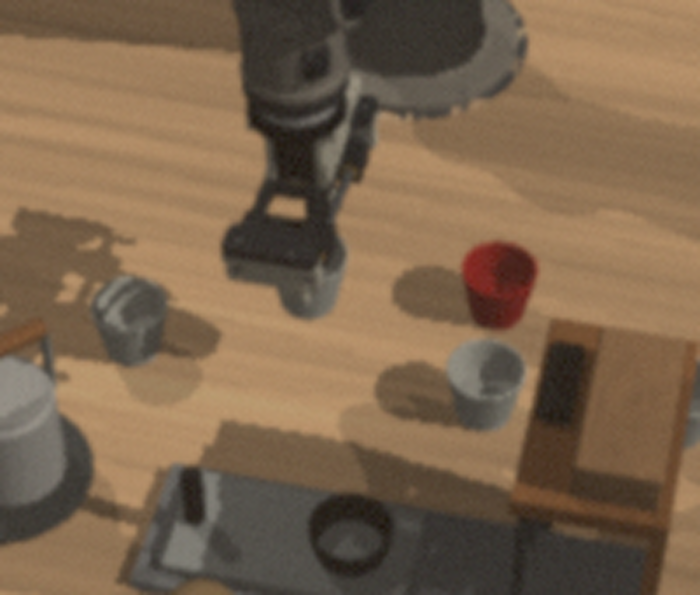

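View pics/w5.png

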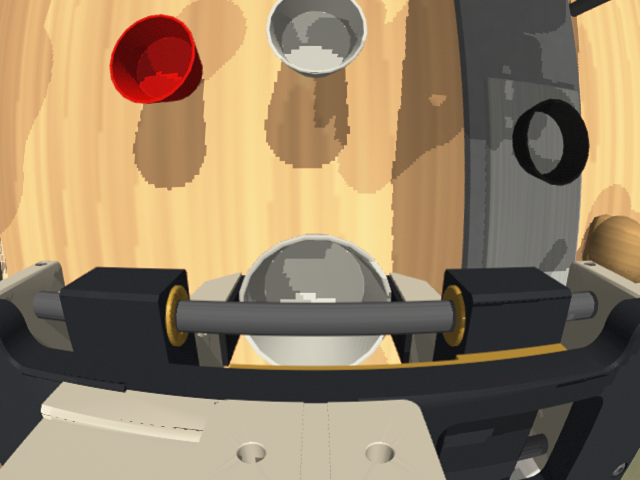

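The cup is held and level, at wrist (318,290).

```bash
python3 -m jog '[1,14,30,-2,0,1,17,37,0,-1,1,17,37,0,-1,1,17,37,0,0,1,10,25,0,0]';  python3 - <<'E'
from h import *
o=frame();p,W=cloud("wrist");P=W.reshape(-1,3);P=P[~np.isnan(P[:,0])]
zb=o["tool_pos"][2]-40.7
print("cup-tcp",conefit(P,o["tool_pos"][:2],zb,zb+54)[0]-o["tool_pos"][:2]); print("seat",ring(P,(626,104),49,56,32))
go(625.9,104.8,135,1.6)
E
```

```text
time: 13.7
tool_pos: [601.3, 100.7, 128.3]
tcp_rot: [-3.137, -0.041, 1.599]
contact_force: [-0.4, -0.4, -0.3]
grip_width: 62.8
t 13.7 tcp [601.3 100.7 128.3] rpy [-3.137 -0.041  1.599] F [-0.4 -0.4 -0.3] w 62.8
cup-tcp [ 1.08549422 -0.38405069]
seat (array([625.28399659, 104.79530568]), 807)
t 13.75 tcp [604.1 101.8 127.9] rpy [-3.14  -0.042  1.599] F [ 1.3  0.6 -0.7] w 62.7
tool delta [ 2.6 21.8 -7. ] | z-axis [-0.003  0.042 -0.999] turn deg -0.1
```

```bash
python3 -m jog '[1,2,20,0,0,1,0,0,0,0,1,0,0,0,0]';  python3 - <<'E'
from h import *
go(624.7,105.2,70)
E
```

```text
time: 14.05
tool_pos: [622.3, 105.4, 121.2]
tcp_rot: [-3.129, -0.042, 1.6]
contact_force: [-0.3, -0.7, -1.3]
grip_width: 63.2
t 14.05 tcp [622.3 105.4 121.2] rpy [-3.129 -0.042  1.6  ] F [-0.3 -0.7 -1.3] w 63.2
tool delta [-2.4  3.  51.1] | z-axis [-0.014  0.042 -0.999]
```

```bash
python3 -m jog '[1,-1,2,12,0,1,-1,1,15,0,1,-1,0,12,0,1,0,0,8,0,1,0,0,3,0]';  python3 - <<'E'
from h import *
go(624.7,105.2,67)
E
```

```text
time: 14.55
tool_pos: [622.0, 103.7, 66.2]
tcp_rot: [-3.127, -0.043, 1.599]
contact_force: [3.8, 2.3, 2.2]
grip_width: 63.0
t 14.55 tcp [622.  103.7  66.2] rpy [-3.127 -0.043  1.599] F [3.8 2.3 2.2] w 63.0
tool delta [ 1.4  2.7 -0.8] | z-axis [-0.016  0.042 -0.999]
```

```bash
python3 -m jog '[1,1,2,0,0,0.2,0,0,0,0,0,0,0,0,0,0,0,0,0,0,0,0,0,0,0]'; python3 -m jog '[0,0,0,-10,0,0,0,0,-40,0,0,0,0,-40,0,0,0,0,-20,0]'; python3 - <<'E'
from h import *
p,W=cloud("wrist");cv2.imwrite("pics/w6.png",p[:,:,::-1]);P=W.reshape(-1,3);P=P[~np.isnan(P[:,0])]
print(conefit(P,(625.5,104.8),25,79));k=(np.hypot(P[:,0]-625,P[:,1]-105)<34);print(np.percentile(P[k,2],[50,90,99]))
k=(np.hypot(P[:,0]-625,P[:,1]-105)<18)&(P[:,2]<70);print("floor",np.median(P[k,2]), len(P[k]))
print(conefit(P,(444.5,172)))
go(444.5,172,130,1.6)
E
```

```text
time: 15.05
tool_pos: [623.8, 104.6, 67.1]
tcp_rot: [-3.127, -0.042, 1.599]
contact_force: [0.0, 0.4, 0.0]
grip_width: 89.5
time: 15.45
tool_pos: [623.6, 99.7, 178.9]
tcp_rot: [-3.12, -0.042, 1.599]
contact_force: [-0.1, 0.3, 0.8]
grip_width: 91.7
(array([623.75733488, 104.85549854]), np.float64(0.011461979784144205), 6771)
[277.78222638 290.05713667 292.98550853]
floor 48.782465367969394 1610
(array([444.46260614, 171.95646058]), np.float64(0.12633720713644436), 4317)
t 15.5 tcp [625.   99.6 181.8] rpy [-3.124 -0.042  1.599] F [ 0.5 -0.4  2.3] w 91.7
tool delta [  75.2 -177.4   58.1] | z-axis [-0.018  0.041 -0.999] turn deg -0.0
```

View pics/w6.png

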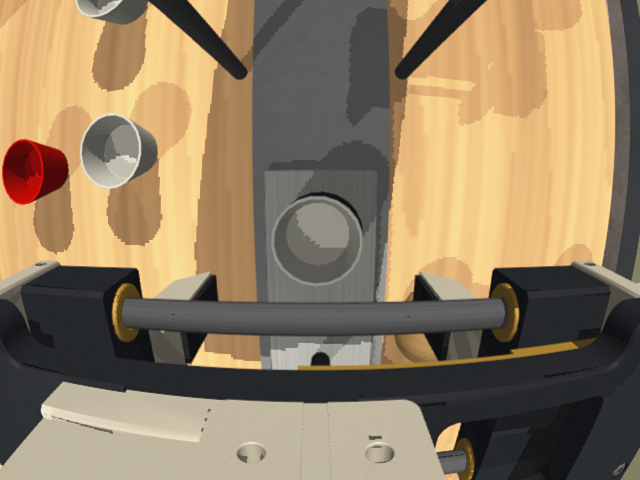

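The first cup sits in the holder, with its floor at 48.8 mm as expected. Next is the white cup at wrist (118,150). The red one at (35,170) stays.

```bash
python3 -m jog '[0,10,-40,0,0,0,17,-40,0,0,0,17,-40,5,0,0,17,-40,25,0,0,12,-15,20,0]';  python3 - <<'E'
from h import *
p,W=cloud("wrist");P=W.reshape(-1,3);P=P[~np.isnan(P[:,0])]
print(conefit(P,(444.5,172)));go(444.5,172,41,1.571)
E
```

```text
time: 16.0
tool_pos: [446.4, 169.3, 140.7]
tcp_rot: [-3.138, -0.042, 1.595]
contact_force: [-0.1, -0.3, -0.1]
grip_width: 91.6
(array([444.3486258 , 172.04952626]), np.float64(0.0), 7069)
t 16.05 tcp [443.9 170.4 138.2] rpy [-3.132 -0.042  1.596] F [-4.2  0.9 -3.8] w 91.9
tool delta [-2.5  1.5 97.1] | z-axis [-0.01   0.042 -0.999] turn deg 1.4
```

```bash
python3 -m jog '[0,-1,0,30,0,0,-1,0,30,0,0,0,0,20,0,0,0,0,10,0,0,0,0,4,0]';  python3 - <<'E'
from h import *
go(444.4,172,41,1.571)
E
```

```text
time: 16.55
tool_pos: [445.7, 173.3, 44.2]
tcp_rot: [-3.14, -0.043, 1.599]
contact_force: [-0.9, -0.7, 0.2]
grip_width: 92.0
t 16.55 tcp [445.7 173.3  44.2] rpy [-3.14  -0.043  1.599] F [-0.9 -0.7  0.2] w 92.0
tool delta [-1.4 -1.3  3.1] | z-axis [-0.003  0.043 -0.999] turn deg 1.6
```

```bash
python3 -m jog '[0,-1,-1,3,0,1,0,0,0,0,1,0,0,0,0,1,0,0,0,0,1,0,0,0,0]';  python3 -m jog '[1,0,0,0,0,1,0,0,0,0,1,0,0,0,0]'
```

```text
time: 17.05
tool_pos: [447.0, 172.3, 43.5]
tcp_rot: [3.139, -0.044, 1.598]
contact_force: [-0.4, -0.0, -0.8]
grip_width: 64.6
time: 17.35
tool_pos: [447.3, 172.3, 44.0]
tcp_rot: [3.138, -0.044, 1.599]
contact_force: [-0.7, 0.4, -0.9]
grip_width: 64.2
```

```bash
python3 -m jog '[1,0,0,-8,0,1,0,0,-20,0,1,0,0,-30,0,1,0,0,-35,0,1,0,0,-20,0]';  python3 - <<'E'
from h import *
go(624,104.8,150,1.6)
E
```

```text
time: 17.85
tool_pos: [444.8, 166.7, 159.6]
tcp_rot: [-3.137, -0.043, 1.598]
contact_force: [0.9, 0.5, -0.5]
grip_width: 64.2
t 17.85 tcp [444.8 166.7 159.6] rpy [-3.137 -0.043  1.598] F [ 0.9  0.5 -0.5] w 64.2
tool delta [-67.2 177.5   6. ] | z-axis [-0.005  0.042 -0.999] turn deg -0.1
```

```bash
python3 -m jog '[1,-20,25,0,0,1,-17,35,0,0,1,-13,37,0,0,1,-10,37,0,0,1,-5,25,0,0]'; python3 -m jog '[1,0,10,0,0,1,0,0,0,0]';  python3 - <<'E'
from h import *
o=frame();p,W=cloud("wrist");P=W.reshape(-1,3);P=P[~np.isnan(P[:,0])];cv2.imwrite("pics/w7.png",p[:,:,::-1])
zb=o["tool_pos"][2]-44
print("cup-tcp",conefit(P,o["tool_pos"][:2],zb,zb+54)[0]-o["tool_pos"][:2])
go(624,104.8,97,1.6)
E
```

```text
time: 18.35
tool_pos: [609.3, 105.3, 165.2]
tcp_rot: [3.137, -0.043, 1.602]
contact_force: [0.4, 0.1, -0.4]
grip_width: 64.2
time: 18.55
tool_pos: [622.4, 104.0, 165.3]
tcp_rot: [3.135, -0.043, 1.6]
contact_force: [-0.7, 0.1, -0.6]
grip_width: 63.9
t 18.55 tcp [622.4 104.  165.3] rpy [ 3.135 -0.043  1.6  ] F [-0.7  0.1 -0.6] w 63.9
cup-tcp [0.96420435 0.10256908]
t 18.6 tcp [621.7 104.1 165.3] rpy [ 3.136 -0.043  1.6  ] F [-0.2 -0.5 -0.1] w 63.8
tool delta [-2.3  2.  68.3] | z-axis [ 0.004  0.043 -0.999] turn deg -0.0
```

```bash
python3 -m jog '[1,-1,1,20,0,1,-1,0,20,0,1,0,0,14,0,1,0,0,8,0,1,0,0,4,0]';  python3 - <<'E'
from h import *
go(623,104,93,1.6)
E
```

```text
time: 19.1
tool_pos: [619.5, 106.2, 100.3]
tcp_rot: [3.135, -0.043, 1.602]
contact_force: [1.7, -0.6, 0.4]
grip_width: 64.1
t 19.1 tcp [619.5 106.2 100.3] rpy [ 3.135 -0.043  1.602] F [ 1.7 -0.6  0.4] w 64.1
tool delta [-2.6  3.4  7.2] | z-axis [ 0.005  0.043 -0.999] turn deg 0.1
```

```bash
python3 -m jog '[1,-2,3,3,0,1,0,1,3,0,1,0,0,2,0]';  python3 - <<'E'
from h import *
go(623,104,93,1.6)
E
```

```text
time: 19.4
tool_pos: [623.9, 104.8, 93.3]
tcp_rot: [3.134, -0.043, 1.603]
contact_force: [-0.2, 0.4, -0.9]
grip_width: 64.0
t 19.4 tcp [623.9 104.8  93.3] rpy [ 3.134 -0.043  1.603] F [-0.2  0.4 -0.9] w 64.0
tool delta [-0.8 -0.9  0.3] | z-axis [ 0.006  0.043 -0.999] turn deg 0.1
```

```bash
python3 -m jog '[1,-0.5,-1,1,0,0.3,0,0,0,0,0,0,0,0,0,0,0,0,0,0,0,0,0,0,0]'; python3 -m jog '[0,0,0,-10,0,0,0,0,-40,0,0,0,0,-40,0,0,0,0,-20,0]'; python3 - <<'E'
from h import *
p,W=cloud("wrist");cv2.imwrite("pics/w8.png",p[:,:,::-1]);P=W.reshape(-1,3);P=P[~np.isnan(P[:,0])]
print(conefit(P,(624,104.8),49,103))
k=(np.hypot(P[:,0]-624,P[:,1]-105)<18)&(P[:,2]<130);print("floor",np.median(P[k,2]), len(P[k]))
print(conefit(P,(422.2,331)))
go(422.2,331,160,1.6)
Q,C=clouds()
for c in[(411,-329.4),(450.7,-130.7),(422.2,330.9)]:print(conefit(Q,c))
E
```

```text
time: 19.9
tool_pos: [623.5, 104.3, 93.4]
tcp_rot: [3.132, -0.043, 1.602]
contact_force: [-0.9, -0.5, 0.9]
grip_width: 83.6
time: 20.3
tool_pos: [620.9, 99.3, 205.3]
tcp_rot: [3.139, -0.043, 1.602]
contact_force: [0.5, -0.1, -0.3]
grip_width: 91.8
(array([624.02282758, 104.41015317]), np.float64(0.0), 6501)
floor 72.81694941018498 1591
(array([421.71091084, 330.86884767]), np.float64(0.18420595866986922), 1480)
t 20.35 tcp [622.1  99.3 208.3] rpy [ 3.134 -0.043  1.603] F [ 0.3 -0.3  2.8] w 92.0
tool delta [ 235.6 -192.9   57. ] | z-axis [ 0.006  0.043 -0.999] turn deg 0.1
(array([ 411.55785   , -329.15486299]), np.float64(0.960380687550213), 821)
(array([ 450.08615732, -131.19471197]), np.float64(0.7490653777171978), 832)
(array([422.52674071, 330.93383644]), np.float64(0.6624594908978292), 696)
```

View pics/w8.png

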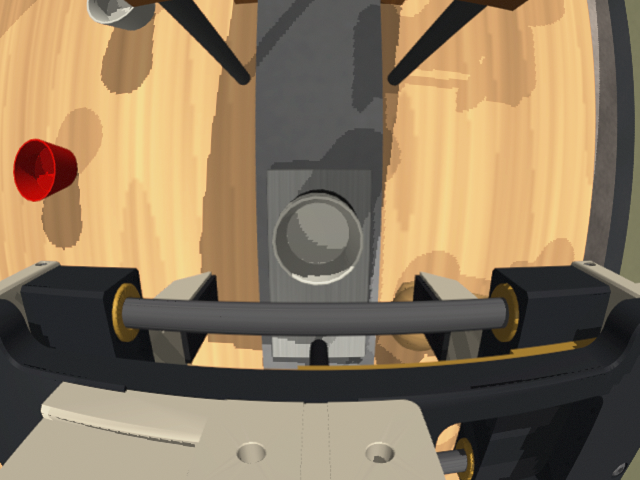

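The second cup is nested, with its floor at 72.8 mm. Next is the white cup at world (422,331), beside the bay. I'll move back in x first and then across in y.

```bash
python3 -m jog '[0,5,-40,0,0,0,8,-45,0,0,0,10,-45,0,0,0,10,-45,0,0,0,10,-28,0,0]'; python3 - <<'E'
from h import *
go(421.9,330.9,140,1.6)
E
```

```text
time: 20.95
tool_pos: [407.9, 135.2, 195.7]
tcp_rot: [-3.13, -0.042, 1.598]
contact_force: [-0.2, 0.3, 0.3]
grip_width: 91.5
t 20.95 tcp [407.9 135.2 195.7] rpy [-3.13  -0.042  1.598] F [-0.2  0.3  0.3] w 91.5
tool delta [192.7  20.1  63.7] | z-axis [-0.012  0.042 -0.999] turn deg -0.1
```

```bash
python3 -m jog '[0,40,2,0,0,0,40,4,10,0,0,40,4,15,0,0,40,4,15,0,0,30,4,10,0]'; python3 - <<'E'
from h import *
frame();p,W=cloud("wrist");P=W.reshape(-1,3);P=P[~np.isnan(P[:,0])];cv2.imwrite("pics/w9.png",p[:,:,::-1])
print(conefit(P,(422,331)))
go(421.9,330.9,41,1.6)
E
```

```text
time: 21.45
tool_pos: [411.7, 330.4, 147.7]
tcp_rot: [-3.121, -0.038, 1.594]
contact_force: [1.1, -1.1, 0.7]
grip_width: 91.9
t 21.45 tcp [411.7 330.4 147.7] rpy [-3.121 -0.038  1.594] F [ 1.1 -1.1  0.7] w 91.9
(array([421.54429794, 330.77810228]), np.float64(0.0), 6662)
t 21.5 tcp [411.5 333.5 146.4] rpy [-3.12  -0.04   1.595] F [-1.   2.3 -0.7] w 91.9
tool delta [ -7.   12.6 104.9] | z-axis [-0.022  0.039 -0.999] turn deg -0.3
```

```bash
python3 -m jog '[0,-4,6,25,0,0,-3,5,25,0,0,0,1,25,0,0,0,0,12,0,0,0,0,6,0]'; python3 - <<'E'
from h import *
go(421.5,330.8,41,1.6)
E
```

```text
time: 22.0
tool_pos: [416.7, 331.0, 43.2]
tcp_rot: [-3.111, -0.035, 1.6]
contact_force: [-0.0, -0.4, 0.2]
grip_width: 91.8
t 22.0 tcp [416.7 331.   43.2] rpy [-3.111 -0.035  1.6  ] F [-0.  -0.4  0.2] w 91.8
tool delta [-0.4  4.8  2. ] | z-axis [-0.032  0.034 -0.999] turn deg -0.0
```

```bash
python3 -m jog '[0,0,4,2,0,0.2,0,0,0,0,1,0,0,0,0,1,0,0,0,0,1,0,0,0,0]';  python3 -m jog '[1,0,0,0,0,1,0,0,0,0,1,0,0,0,0]'; python3 -m jog '[1,0,0,0,0]'
```

```text
time: 22.5
tool_pos: [420.6, 330.7, 40.8]
tcp_rot: [-3.109, -0.034, 1.6]
contact_force: [-0.5, -0.2, -1.2]
grip_width: 64.8
time: 22.8
tool_pos: [420.9, 330.9, 41.7]
tcp_rot: [-3.111, -0.035, 1.6]
contact_force: [0.0, 0.2, -0.6]
grip_width: 64.0
time: 22.9
tool_pos: [420.9, 330.9, 41.8]
tcp_rot: [-3.111, -0.035, 1.6]
contact_force: [0.5, 0.8, -1.1]
grip_width: 64.0
```

```bash
python3 -m jog '[1,0,0,-8,0,1,0,0,-25,0,1,-10,-2,-40,0,1,-30,-2,-40,0,1,-40,-2,-20,0]'; python3 - <<'E'
from h import *
go(623.5,104,178,1.6)
E
```

```text
time: 23.4
tool_pos: [420.0, 246.7, 175.1]
tcp_rot: [-3.106, -0.033, 1.605]
contact_force: [0.4, -0.1, 0.0]
grip_width: 63.8
t 23.4 tcp [420.  246.7 175.1] rpy [-3.106 -0.033  1.605] F [ 0.4 -0.1  0. ] w 63.8
tool delta [-149.5  198.   -14.8] | z-axis [-0.037  0.031 -0.999] turn deg 0.3
```

```bash
python3 -m jog '[1,-45,5,0,0,1,-40,25,-3,0,1,-30,38,-3,0,1,-15,38,-3,0,1,-10,38,-3,0]'; python3 - <<'E'
from h import *
go(623.5,104,178,1.6)
E
```

```text
time: 23.9
tool_pos: [570.7, 104.0, 187.4]
tcp_rot: [-3.116, -0.034, 1.605]
contact_force: [1.2, -0.5, -0.0]
grip_width: 63.9
t 23.9 tcp [570.7 104.  187.4] rpy [-3.116 -0.034  1.605] F [ 1.2 -0.5 -0. ] w 63.9
tool delta [-2.1 53.   7.9] | z-axis [-0.027  0.033 -0.999] turn deg 0.3
```

```bash
python3 -m jog '[1,-1,28,0,0,1,-1,15,0,0,1,0,3,0,0,1,0,0,0,0]'; python3 - <<'E'
from h import *
o=frame();p,W=cloud("wrist");P=W.reshape(-1,3);P=P[~np.isnan(P[:,0])];cv2.imwrite("pics/w10.png",p[:,:,::-1])
zb=o["tool_pos"][2]-41.8
print("cup-tcp",conefit(P,o["tool_pos"][:2],zb,zb+54)[0]-o["tool_pos"][:2])
go(623.5,104,120,1.6)
E
```

```text
time: 24.3
tool_pos: [622.1, 100.0, 187.2]
tcp_rot: [-3.119, -0.033, 1.6]
contact_force: [-0.1, 0.2, 0.5]
grip_width: 63.5
t 24.3 tcp [622.1 100.  187.2] rpy [-3.119 -0.033  1.6  ] F [-0.1  0.2  0.5] w 63.5
cup-tcp [1.42070582 0.47669933]
t 24.35 tcp [621.7 100.1 187.3] rpy [-3.119 -0.033  1.601] F [-0.5  0.8 -0.3] w 64.2
tool delta [ 1.7  3.4 67.3] | z-axis [-0.024  0.032 -0.999] turn deg 0.0
```

```bash
python3 -m jog '[1,1,2,20,0,1,1,2,20,0,1,0,0,14,0,1,0,0,6,0,1,0,0,0,0]'; python3 - <<'E'
from h import *
go(623.5,104,116,1.6)
E
```

```text
time: 24.85
tool_pos: [620.1, 106.1, 128.7]
tcp_rot: [-3.119, -0.033, 1.604]
contact_force: [0.1, -0.2, -0.7]
grip_width: 64.1
t 24.85 tcp [620.1 106.1 128.7] rpy [-3.119 -0.033  1.604] F [ 0.1 -0.2 -0.7] w 64.1
tool delta [-2.6  3.6 12.5] | z-axis [-0.024  0.032 -0.999] turn deg 0.2
```

```bash
python3 -m jog '[1,-2,3,4,0,1,0,1,4,0,1,0,0,4,0,1,0,0,1,0]'; python3 - <<'E'
from h import *
go(623.5,104,116,1.6)
E
```

```text
time: 25.25
tool_pos: [624.6, 104.7, 117.5]
tcp_rot: [-3.123, -0.033, 1.604]
contact_force: [-1.3, -0.5, -0.3]
grip_width: 63.9
t 25.25 tcp [624.6 104.7 117.5] rpy [-3.123 -0.033  1.604] F [-1.3 -0.5 -0.3] w 63.9
tool delta [-0.7 -1.1  1.5] | z-axis [-0.02   0.032 -0.999] turn deg 0.2
```

```bash
python3 -m jog '[1,-0.5,-1,2,0,1,0,0,1,0,0.3,0,0,0,0,0,0,0,0,0,0,0,0,0,0]'; python3 -m jog '[0,0,0,0,0,0,0,0,-10,0,0,0,0,-40,0,0,0,0,-40,0,0,0,0,-10,0]'; python3 - <<'E'
from h import *
p,W=cloud("wrist");cv2.imwrite("pics/w11.png",p[:,:,::-1]);P=W.reshape(-1,3);P=P[~np.isnan(P[:,0])]
print(conefit(P,(624,104.8),73,127))
k=(np.hypot(P[:,0]-624,P[:,1]-105)<18)&(P[:,2]<150);print("floor",np.median(P[k,2]), len(P[k]))
Q,C=clouds()
for c in[(411,-329.4),(450.7,-130.7)]:print(conefit(Q,c))
go(450.1,-131,160,1.571)
E
```

```text
time: 25.75
tool_pos: [623.9, 104.1, 114.7]
tcp_rot: [-3.124, -0.033, 1.604]
contact_force: [0.2, -0.2, -0.0]
grip_width: 75.2
time: 26.25
tool_pos: [625.1, 100.8, 218.0]
tcp_rot: [-3.121, -0.033, 1.604]
contact_force: [0.8, 0.3, 0.3]
grip_width: 91.6
(array([625.19117484, 104.57820345]), np.float64(0.009164997888859716), 7118)
floor 96.90033563309926 1711
(array([ 411.1804833 , -328.65722549]), np.float64(0.906943863314611), 822)
(array([ 450.19194146, -130.79271466]), np.float64(0.7790454672209322), 798)
t 26.4 tcp [623.3 100.9 213.1] rpy [-3.114 -0.033  1.604] F [-0.9  0.3 -0.4] w 91.4
tool delta [-227.7 -179.5   50.6] | z-axis [-0.029  0.032 -0.999] turn deg 1.9
```

View pics/w11.png

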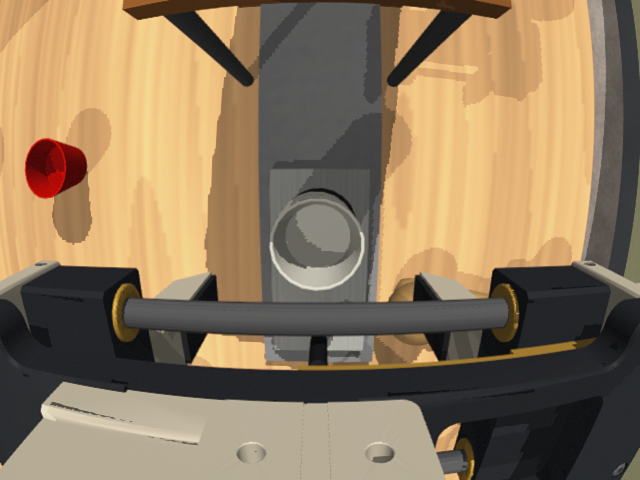

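Three are nested, with the floor at 96.9 mm. Next is the cup at world (450,-131).

```bash
python3 -m jog '[0,-35,-40,0,0,0,-45,-42,0,0,0,-48,-42,0,0,0,-48,-38,10,0,0,-35,-20,10,0]'; python3 - <<'E'
from h import *
frame();p,W=cloud("wrist");P=W.reshape(-1,3);P=P[~np.isnan(P[:,0])];cv2.imwrite("pics/w12.png",p[:,:,::-1])
print(conefit(P,(450,-131)))
go(450,-131,100,1.571)
E
```

```text
time: 26.9
tool_pos: [467.1, -84.3, 184.6]
tcp_rot: [-3.099, -0.037, 1.612]
contact_force: [-0.2, -0.8, 0.5]
grip_width: 91.6
t 26.9 tcp [467.1 -84.3 184.6] rpy [-3.099 -0.037  1.612] F [-0.2 -0.8  0.5] w 91.6
(array([ 450.82604363, -132.40627655]), np.float64(0.0), 3127)
t 26.95 tcp [464.  -88.3 182.6] rpy [-3.094 -0.036  1.61 ] F [-1.8 -2.9 -2.5] w 91.6
tool delta [-45.  -11.8  81.7] | z-axis [-0.049  0.034 -0.998] turn deg 2.2
```

```bash
python3 -m jog '[0,-25,-6,15,1,0,-15,-3,30,1,0,-6,0,30,0,0,0,0,15,0,0,0,0,5,0]'; python3 - <<'E'
from h import *
frame();p,W=cloud("wrist");P=W.reshape(-1,3);P=P[~np.isnan(P[:,0])]
print(conefit(P,(450,-131)))
go(450,-131,41,1.571)
E
```

```text
time: 27.45
tool_pos: [444.0, -133.3, 76.9]
tcp_rot: [-3.081, -0.04, 1.567]
contact_force: [-0.2, 0.2, -0.2]
grip_width: 91.5
t 27.45 tcp [ 444.  -133.3   76.9] rpy [-3.081 -0.04   1.567] F [-0.2  0.2 -0.2] w 91.5
(array([ 450.71932858, -132.22659843]), np.float64(0.0), 9122)
t 27.5 tcp [ 443.8 -133.    76.7] rpy [-3.08  -0.04   1.567] F [-1.3  0.4 -1.3] w 92.0
tool delta [ 0.6  8.4 35.3] | z-axis [-0.061  0.04  -0.997] turn deg -0.2
```

```bash
python3 -m jog '[0,0,6,15,0,0,0,3,12,0,0,0,0,6,0,0,0,0,1,0]'; python3 - <<'E'
from h import *
go(450.7,-132.2,42,1.571)
E
```

```text
time: 27.9
tool_pos: [450.9, -130.7, 41.0]
tcp_rot: [-3.08, -0.041, 1.568]
contact_force: [-0.4, -0.1, 0.0]
grip_width: 91.8
t 27.9 tcp [ 450.9 -130.7   41. ] rpy [-3.08  -0.041  1.568] F [-0.4 -0.1  0. ] w 91.8
tool delta [-1.5 -0.3 -1. ] | z-axis [-0.062  0.041 -0.997] turn deg -0.1
```

```bash
python3 -m jog '[1,-1.5,0,-1,0,1,0,0,0,0,1,0,0,0,0,1,0,0,0,0,1,0,0,0,0]';  python3 -m jog '[1,0,0,0,0,1,0,0,0,0,1,0,0,0,0]'
```

```text
time: 28.4
tool_pos: [451.5, -132.5, 43.9]
tcp_rot: [-3.082, -0.039, 1.569]
contact_force: [-0.3, 0.1, -1.3]
grip_width: 62.6
time: 28.7
tool_pos: [451.6, -132.6, 44.0]
tcp_rot: [-3.082, -0.039, 1.569]
contact_force: [0.9, -0.3, -1.3]
grip_width: 63.0
```

```bash
python3 -m jog '[1,0,0,-8,0,1,0,0,-25,0,1,0,0,-40,0,1,10,0,-45,0,1,25,5,-40,0]'; python3 - <<'E'
from h import *
go(624,104,200,1.6)
E
```

```text
time: 29.2
tool_pos: [463.0, -103.9, 204.4]
tcp_rot: [-3.07, -0.044, 1.565]
contact_force: [0.8, 0.1, -1.1]
grip_width: 63.3
t 29.2 tcp [ 463.  -103.9  204.4] rpy [-3.07  -0.044  1.565] F [ 0.8  0.1 -1.1] w 63.3
tool delta [208.4 160.4   2.1] | z-axis [-0.072  0.045 -0.996] turn deg -2.0
```

```bash
python3 -m jog '[1,42,20,0,-1,1,42,30,0,-1,1,42,32,0,0,1,40,32,0,0,1,25,28,0,0]'; python3 - <<'E'
from h import *
go(624,104,200,1.6)
E
```

```text
time: 29.7
tool_pos: [601.8, 88.1, 215.9]
tcp_rot: [-3.089, -0.041, 1.597]
contact_force: [1.1, -0.4, -0.9]
grip_width: 63.0
t 29.7 tcp [601.8  88.1 215.9] rpy [-3.089 -0.041  1.597] F [ 1.1 -0.4 -0.9] w 63.0
tool delta [14.7 23.5 15.3] | z-axis [-0.054  0.04  -0.998] turn deg -0.2
```

```bash
python3 -m jog '[1,10,15,0,0,1,2,6,0,0,1,0,0,0,0]'; python3 - <<'E'
from h import *
o=frame();p,W=cloud("wrist");P=W.reshape(-1,3);P=P[~np.isnan(P[:,0])];cv2.imwrite("pics/w13.png",p[:,:,::-1])
zb=o["tool_pos"][2]-44
print("cup-tcp",conefit(P,o["tool_pos"][:2],zb,zb+54)[0]-o["tool_pos"][:2])
go(624.5,104,146,1.6)
E
```

```text
time: 30.0
tool_pos: [624.4, 105.7, 215.2]
tcp_rot: [-3.089, -0.042, 1.603]
contact_force: [-0.2, -0.5, -1.2]
grip_width: 63.1
t 30.0 tcp [624.4 105.7 215.2] rpy [-3.089 -0.042  1.603] F [-0.2 -0.5 -1.2] w 63.1
cup-tcp [1.64806074 0.26114565]
t 30.05 tcp [623.9 105.3 215.3] rpy [-3.089 -0.042  1.603] F [ 0.1 -0.1 -1.4] w 62.8
tool delta [-4.3  4.2 69. ] | z-axis [-0.054  0.04  -0.998] turn deg 0.2
```

View pics/w13.png

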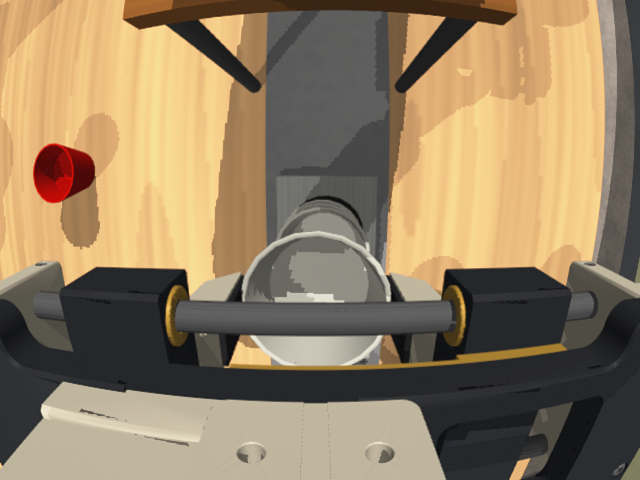

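```bash
python3 -m jog '[1,-2,2,20,0,1,-2,2,20,0,1,0,1,14,0,1,0,0,6,0,1,0,0,0,0]'; python3 - <<'E'
from h import *
go(625.5,103,142,1.6)
E
```

```text
time: 30.55
tool_pos: [622.9, 98.1, 156.1]
tcp_rot: [-3.089, -0.041, 1.596]
contact_force: [1.0, 0.9, -0.8]
grip_width: 63.2
t 30.55 tcp [622.9  98.1 156.1] rpy [-3.089 -0.041  1.596] F [ 1.   0.9 -0.8] w 63.2
tool delta [ 4.3  3.5 14.1] | z-axis [-0.054  0.04  -0.998] turn deg -0.2
```

```bash
python3 -m jog '[1,4,3,2,0,1,1,1,5,0,1,0,0,5,0]'; python3 - <<'E'
from h import *
go(625.5,103,142,1.6)
E
```

```text
time: 30.85
tool_pos: [627.1, 103.0, 146.7]
tcp_rot: [-3.093, -0.041, 1.595]
contact_force: [-1.3, 0.0, -0.7]
grip_width: 62.9
t 30.85 tcp [627.1 103.  146.7] rpy [-3.093 -0.041  1.595] F [-1.3  0.  -0.7] w 62.9
tool delta [-0.2 -1.4  4.8] | z-axis [-0.049  0.04  -0.998] turn deg -0.3
```

```bash
python3 -m jog '[1,0,-1,3,0,1,0,0,2,0,1,0,0,1,0]'; python3 - <<'E'
from h import *
go(625.5,103,142,1.6)
E
```

```text
time: 31.15
tool_pos: [625.7, 103.5, 141.0]
tcp_rot: [-3.094, -0.041, 1.596]
contact_force: [-3.0, -0.0, 8.4]
grip_width: 63.2
t 31.15 tcp [625.7 103.5 141. ] rpy [-3.094 -0.041  1.596] F [-3.  -0.   8.4] w 63.2
tool delta [-0.5 -0.3 -1. ] | z-axis [-0.049  0.04  -0.998] turn deg -0.2
```

Contact at 141 mm, as expected. Releasing.

```bash
python3 -m jog '[0.3,0,0,-1,0,0,0,0,0,0,0,0,0,0,0,0,0,0,0,0,0,0,0,0,0]'; python3 -m jog '[0,0,0,-10,0,0,0,0,-40,0,0,0,0,-40,0,0,0,0,-5,0]'; python3 - <<'E'
from h import *
frame();p,W=cloud("wrist");cv2.imwrite("pics/w14.png",p[:,:,::-1]);P=W.reshape(-1,3);P=P[~np.isnan(P[:,0])]
print(conefit(P,(624,104.8),97,151))
k=(np.hypot(P[:,0]-624,P[:,1]-105)<18)&(P[:,2]<170);print("floor",np.median(P[k,2]), len(P[k]))
Q,C=clouds()
for c in[(411,-329.4)]:print(conefit(Q,c))
go(411,-329,140,1.571)
E
```

```text
time: 31.65
tool_pos: [626.3, 103.6, 142.5]
tcp_rot: [-3.096, -0.041, 1.596]
contact_force: [-0.9, 0.3, -0.3]
grip_width: 89.7
time: 32.05
tool_pos: [630.3, 99.6, 240.6]
tcp_rot: [-3.092, -0.041, 1.596]
contact_force: [0.5, 0.3, 0.7]
grip_width: 91.7
t 32.05 tcp [630.3  99.6 240.6] rpy [-3.092 -0.041  1.596] F [0.5 0.3 0.7] w 91.7
(array([625.80528401, 104.21549585]), np.float64(0.006459255447742507), 7192)
floor 120.78398387266526 1723
(array([ 411.33261153, -328.88899578]), np.float64(0.9391771548011185), 808)
t 32.2 tcp [628.1  99.6 234.8] rpy [-3.083 -0.041  1.596] F [-0.2  0.5 -0.3] w 91.7
tool delta [-426.6 -222.9   90.7] | z-axis [-0.059  0.039 -0.997] turn deg 1.4
```

View pics/w14.png

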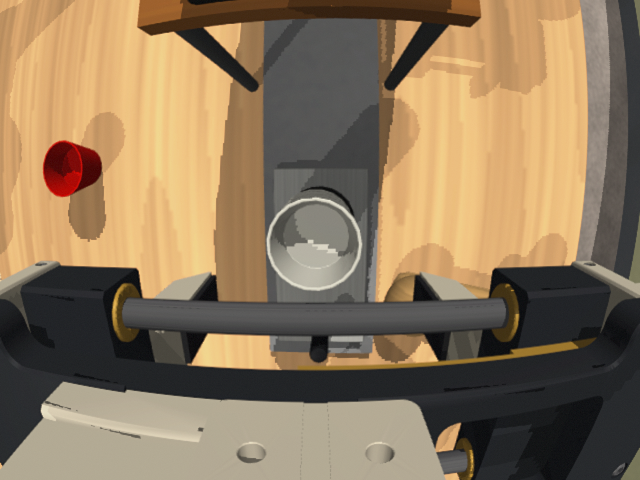

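Four are nested, with the floor at 120.8 mm. Now the last white cup at world (411,-329).

```bash
python3 -m jog '[0,-30,-40,0,0,0,-43,-42,0,0,0,-48,-40,0,0,0,-48,-35,0,0,0,-48,-20,0,0]'; python3 -m jog '[0,-48,-5,5,0,0,-48,-5,10,0,0,-40,-3,10,0,0,-30,0,10,0,0,-15,0,0,0]'; python3 - <<'E'
from h import *
frame();p,W=cloud("wrist");P=W.reshape(-1,3);P=P[~np.isnan(P[:,0])];cv2.imwrite("pics/w15.png",p[:,:,::-1])
print(conefit(P,(411,-329)))
go(411,-329,100,1.571)
E
```

```text
time: 32.7
tool_pos: [471.4, -93.1, 226.9]
tcp_rot: [-3.066, -0.046, 1.605]
contact_force: [0.3, -1.0, -0.3]
grip_width: 92.0
time: 33.2
tool_pos: [453.6, -279.6, 177.0]
tcp_rot: [-3.056, -0.053, 1.601]
contact_force: [0.3, 0.4, -0.1]
grip_width: 92.2
t 33.2 tcp [ 453.6 -279.6  177. ] rpy [-3.056 -0.053  1.601] F [ 0.3  0.4 -0.1] w 92.2
(array([ 411.72392701, -330.29860094]), np.float64(0.0), 2704)
t 33.25 tcp [ 453.9 -281.1  177.4] rpy [-3.056 -0.051  1.6  ] F [-0.6 -1.5  0.2] w 91.9
tool delta [-50.5 -37.8  78.4] | z-axis [-0.087  0.049 -0.995] turn deg 1.7
```

View pics/w15.png

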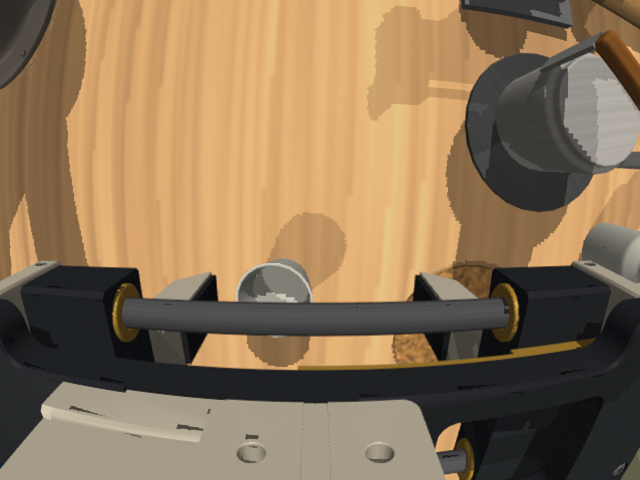

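```bash
python3 -m jog '[0,-25,-15,10,1,0,-20,-13,25,1,0,-8,-8,25,0,0,0,-2,15,0,0,0,0,0,0]'; python3 - <<'E'
from h import *
frame();p,W=cloud("wrist");P=W.reshape(-1,3);P=P[~np.isnan(P[:,0])]
print(conefit(P,(411,-330)))
go(411.7,-330.3,43,1.571)
E
```

```text
time: 33.75
tool_pos: [410.1, -328.1, 100.4]
tcp_rot: [-3.053, -0.053, 1.567]
contact_force: [0.1, 0.6, -0.6]
grip_width: 91.8
t 33.75 tcp [ 410.1 -328.1  100.4] rpy [-3.053 -0.053  1.567] F [ 0.1  0.6 -0.6] w 91.8
(array([ 411.57266403, -330.03418056]), np.float64(0.0), 8112)
t 33.8 tcp [ 410.8 -328.5  101.4] rpy [-3.054 -0.051  1.567] F [0.  0.3 0.6] w 92.1
tool delta [-4.8  6.  57.9] | z-axis [-0.087  0.052 -0.995] turn deg -0.2
```

```bash
python3 -m jog '[0,-2,3,20,0,0,-2,3,20,0,0,-1,0,12,0,0,0,0,5,0,0,0,0,0,0]'; python3 - <<'E'
from h import *
go(411.7,-330.2,44,1.571)
E
```

```text
time: 34.3
tool_pos: [416.7, -329.5, 47.4]
tcp_rot: [-3.061, -0.046, 1.572]
contact_force: [0.3, 0.7, -0.2]
grip_width: 91.6
t 34.3 tcp [ 416.7 -329.5   47.4] rpy [-3.061 -0.046  1.572] F [ 0.3  0.7 -0.2] w 91.6
tool delta [-0.8 -4.7  3.8] | z-axis [-0.081  0.046 -0.996] turn deg 0.1
```

```bash
python3 -m jog '[0,-1,-5,4,0,0.2,0,0,1,0,1,0,0,0,0,1,0,0,0,0,1,0,0,0,0]';  python3 -m jog '[1,0,0,0,0,1,0,0,0,0,1,0,0,0,0]'; python3 -m jog '[1,0,0,0,0]'
```

```text
time: 34.8
tool_pos: [411.8, -331.3, 45.2]
tcp_rot: [-3.063, -0.043, 1.573]
contact_force: [0.1, -0.2, -1.0]
grip_width: 64.3
time: 35.1
tool_pos: [412.0, -331.3, 45.3]
tcp_rot: [-3.064, -0.043, 1.572]
contact_force: [-0.1, 0.3, -1.9]
grip_width: 63.3
time: 35.2
tool_pos: [411.9, -331.3, 45.2]
tcp_rot: [-3.063, -0.043, 1.572]
contact_force: [-0.7, 0.3, -0.9]
grip_width: 64.0
```

```bash
python3 -m jog '[1,0,0,-8,0,1,0,0,-25,0,1,0,0,-45,0,1,0,0,-48,0,1,10,0,-45,0]'; python3 - <<'E'
from h import *
go(626,103,228,1.6)
E
```

```text
time: 35.7
tool_pos: [422.8, -326.8, 216.6]
tcp_rot: [-3.053, -0.054, 1.571]
contact_force: [2.1, -1.0, -1.7]
grip_width: 63.6
t 35.7 tcp [ 422.8 -326.8  216.6] rpy [-3.053 -0.054  1.571] F [ 2.1 -1.  -1.7] w 63.6
tool delta [429.8 203.4  -6.1] | z-axis [-0.089  0.054 -0.995] turn deg -1.7
```

```bash
python3 -m jog '[1,35,2,0,0,1,45,4,0,0,1,46,5,0,0,1,46,5,0,0,1,46,8,0,0]'; python3 -m jog '[1,46,20,0,-1,1,44,30,0,-1,1,42,35,0,0,1,35,35,0,0,1,20,25,0,0]'; python3 - <<'E'
from h import *
go(626,103,228,1.6)
E
```

```text
time: 36.2
tool_pos: [450.1, -109.1, 235.9]
tcp_rot: [-3.069, -0.04, 1.563]
contact_force: [0.6, -0.4, -1.3]
grip_width: 63.7
time: 36.7
tool_pos: [585.3, 81.2, 238.8]
tcp_rot: [-3.076, -0.042, 1.602]
contact_force: [0.9, -0.9, -0.4]
grip_width: 63.7
t 36.7 tcp [585.3  81.2 238.8] rpy [-3.076 -0.042  1.602] F [ 0.9 -0.9 -0.4] w 63.7
tool delta [20.  42.   8.9] | z-axis [-0.067  0.04  -0.997] turn deg 0.1
```

```bash
python3 -m jog '[1,14,25,0,0,1,5,14,0,0,1,0,3,0,0,1,0,0,0,0]'; python3 - <<'E'
from h import *
o=frame();p,W=cloud("wrist");P=W.reshape(-1,3);P=P[~np.isnan(P[:,0])];cv2.imwrite("pics/w16.png",p[:,:,::-1])
R=Ro.from_euler("xyz",o["tcp_rot"]).as_matrix()
# rim plane of held cup
T=(P-o["tool_pos"])@R
k=(np.hypot(T[:,0],T[:,1])<34)&(T[:,2]>0)&(T[:,2]<40)&(np.hypot(T[:,0],T[:,1])<16);F=T[k]
A=np.c_[F[:,:2],np.ones(len(F))];s=np.linalg.lstsq(A,F[:,2],rcond=None)[0];print("floor plane in tool",s,len(F))
n=R@np.array([s[0],s[1],-1.]);print("cup axis world",n/np.linalg.norm(n))
go(626.5,103,166,1.6)
E
```

```text
time: 37.1
tool_pos: [628.9, 107.3, 237.0]
tcp_rot: [-3.076, -0.043, 1.609]
contact_force: [-0.4, -0.2, -0.4]
grip_width: 63.7
t 37.1 tcp [628.9 107.3 237. ] rpy [-3.076 -0.043  1.609] F [-0.4 -0.2 -0.4] w 63.7
floor plane in tool [ 0.04269221 -0.07833277 21.50248549] 2741
cup axis world [-1.22117999e-02 -7.79955692e-04  9.99925129e-01]
t 37.15 tcp [628.7 107.2 237.1] rpy [-3.076 -0.043  1.609] F [-0.6 -0.5 -0.8] w 63.8
tool delta [-7.1  2.4 70.9] | z-axis [-0.068  0.04  -0.997] turn deg 0.5
```

View pics/w16.png

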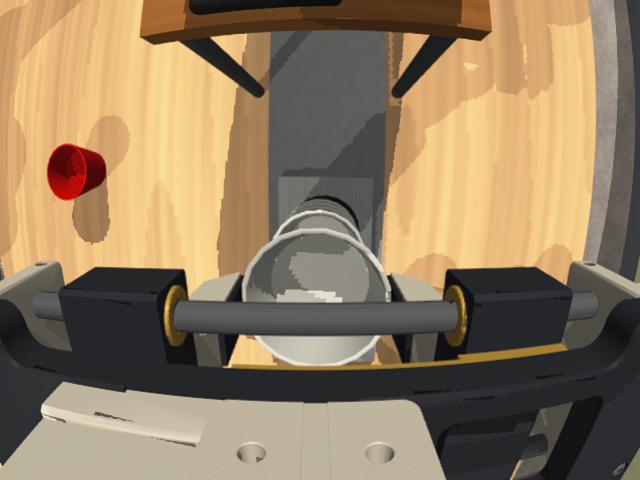

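```bash
python3 -m jog '[1,-3,1,15,0,1,-3,1,20,0,1,-1,0,12,0,1,0,0,6,0,1,0,0,0,0]'; python3 - <<'E'
from h import *
go(626.1,102.9,166,1.6)
E
```

```text
time: 37.65
tool_pos: [624.9, 99.2, 185.5]
tcp_rot: [-3.078, -0.042, 1.605]
contact_force: [1.1, -0.5, -1.4]
grip_width: 64.0
t 37.65 tcp [624.9  99.2 185.5] rpy [-3.078 -0.042  1.605] F [ 1.1 -0.5 -1.4] w 64.0
tool delta [ 2.8  2.6 19.5] | z-axis [-0.065  0.04  -0.997] turn deg 0.3
```

```bash
python3 -m jog '[1,3,2,6,0,1,0,1,6,0,1,0,0,4,0,1,0,0,0,0]'; python3 - <<'E'
from h import *
go(626.1,102.9,166,1.6)
E
```

```text
time: 38.05
tool_pos: [627.3, 103.4, 170.3]
tcp_rot: [-3.08, -0.042, 1.605]
contact_force: [-0.6, -0.9, -1.1]
grip_width: 63.6
t 38.05 tcp [627.3 103.4 170.3] rpy [-3.08  -0.042  1.605] F [-0.6 -0.9 -1.1] w 63.6
tool delta [-0.6 -1.   4.4] | z-axis [-0.063  0.04  -0.997] turn deg 0.3
```

```bash
python3 -m jog '[1,-1,-1,3,0,1,0,0,2,0,1,0,0,1,0]'; python3 - <<'E'
from h import *
go(626.1,102.9,166,1.6)
E
```

```text
time: 38.35
tool_pos: [625.8, 102.8, 166.4]
tcp_rot: [-3.081, -0.043, 1.606]
contact_force: [-2.9, 0.2, 7.8]
grip_width: 63.5
t 38.35 tcp [625.8 102.8 166.4] rpy [-3.081 -0.043  1.606] F [-2.9  0.2  7.8] w 63.5
tool delta [0.1 0.3 0.4] | z-axis [-0.062  0.041 -0.997] turn deg 0.3
```

```bash
python3 -m jog '[0.3,0,0,-1,0,0,0,0,0,0,0,0,0,0,0,0,0,0,0,0,0,0,0,0,0]'; python3 -m jog '[0,0,0,-10,0,0,0,0,-40,0,0,0,0,-35,0,0,0,0,0,0]'; python3 - <<'E'
from h import *
frame();p,W=cloud("wrist");cv2.imwrite("pics/w17.png",p[:,:,::-1]);P=W.reshape(-1,3);P=P[~np.isnan(P[:,0])]
print(conefit(P,(625,104.8),121,175))
k=(np.hypot(P[:,0]-625,P[:,1]-105)<16)&(P[:,2]<190);print("floor",np.median(P[k,2]), len(P[k]))
p,d=capture("side");cv2.imwrite("pics/s17.png",p[:,:,::-1])
E
```

```text
time: 38.85
tool_pos: [626.6, 102.7, 168.0]
tcp_rot: [-3.084, -0.043, 1.606]
contact_force: [0.2, -0.2, -0.1]
grip_width: 90.0
time: 39.25
tool_pos: [631.6, 99.0, 256.4]
tcp_rot: [-3.082, -0.043, 1.606]
contact_force: [-0.5, 0.2, -0.9]
grip_width: 91.8
t 39.25 tcp [631.6  99.  256.4] rpy [-3.082 -0.043  1.606] F [-0.5  0.2 -0.9] w 91.8
(array([626.96642799, 103.99312446]), np.float64(0.010620005654779163), 7617)
floor 144.79417896405957 1449
```

View pics/s17.png

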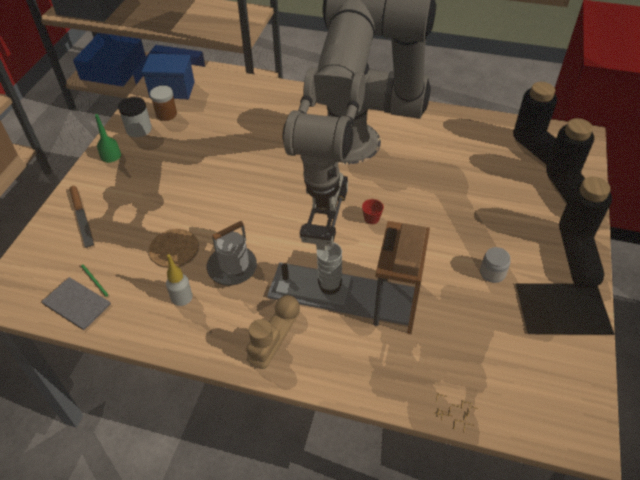

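View pics/w17.png

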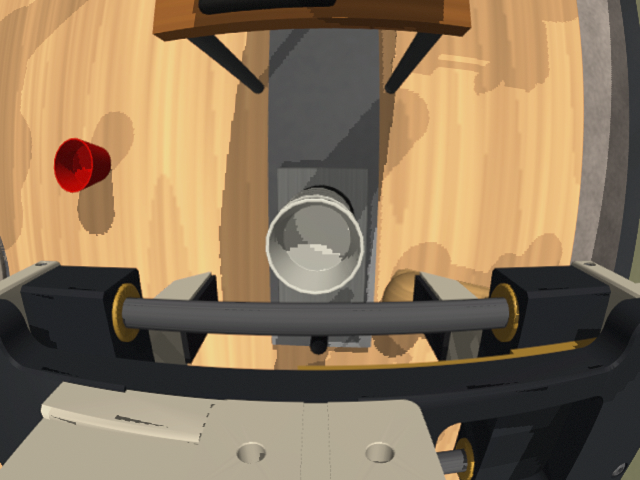

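All five are nested: the top floor is at 144.8 mm (145 expected) and within about 2 mm of the holder's axis. Side view: stack at (330,268), the red cup untouched at (372,211). Now I'll close the fingers and push the knob from its outer side.

```bash
python3 -m jog '[1,-30,-1,0,0,1,-40,0,0,0,1,-45,0,0,0,1,-40,0,0,0,1,-12,0,0,0]'; python3 - <<'E'
from h import *
frame();p,W=cloud("wrist");P=W.reshape(-1,3);P=P[~np.isnan(P[:,0])];cv2.imwrite("pics/w18.png",p[:,:,::-1])
k=(np.hypot(P[:,0]-628,P[:,1]+21)<20)&(P[:,2]>60)&(P[:,2]<90);print("knob",P[k].mean(0),P[k].max(0),fitcirc(P[k],9,[628,-21]))
go(629,-56,62,1.605)
E
```

```text
time: 39.85
tool_pos: [632.2, -69.2, 238.2]
tcp_rot: [-3.065, -0.046, 1.612]
contact_force: [0.0, 0.7, 0.3]
grip_width: 56.5
t 39.85 tcp [632.2 -69.2 238.2] rpy [-3.065 -0.046  1.612] F [0.  0.7 0.3] w 56.5
knob [630.13794938 -20.04585088  82.16993645] [638.5144622  -11.26628414  84.36364456] [626.45607956 -19.389267  ]
t 39.9 tcp [632.1 -69.5 237.9] rpy [-3.064 -0.046  1.611] F [-1.1 -1.  -0.3] w 52.5
tool delta [  5.6  11.1 176. ] | z-axis [-0.079  0.043 -0.996] turn deg 0.3
```

```bash
python3 -m jog '[1,1,2,35,0,1,1,2,40,0,1,1,3,40,0,1,1,2,35,0,1,0,0,15,0]'; python3 - <<'E'
from h import *
go(629,-56,62,1.605)
E
```

```text
time: 40.4
tool_pos: [628.1, -52.9, 67.9]
tcp_rot: [-3.067, -0.048, 1.611]
contact_force: [-0.8, 0.8, 0.1]
grip_width: 12.7
t 40.4 tcp [628.1 -52.9  67.9] rpy [-3.067 -0.048  1.611] F [-0.8  0.8  0.1] w 12.7
tool delta [-3.4  1.2  5.7] | z-axis [-0.077  0.045 -0.996] turn deg 0.4
```

```bash
python3 -m jog '[1,0,1,4,0,1,6,0,0,0,1,8,0,0,0,1,8,0,0,0,1,10,0,0.5,0]'; python3 - <<'E'
from h import *
go(629,130,64,1.605)
E
```

```text
time: 40.9
tool_pos: [626.2, -16.5, 63.5]
tcp_rot: [-3.063, -0.048, 1.613]
contact_force: [-0.1, -3.6, -2.6]
grip_width: 0.1
t 40.9 tcp [626.2 -16.5  63.5] rpy [-3.063 -0.048  1.613] F [-0.1 -3.6 -2.6] w 0.1
tool delta [146.1   9.5   5.7] | z-axis [-0.081  0.044 -0.996] turn deg 0.5
```

```bash
python3 -m jog '[1,12,0.3,0.5,0,1,12,0.3,0.5,0,1,12,0.3,0.5,0,1,12,0.3,0.5,0,1,12,0.3,0.5,0]'; python3 - <<'E'
from h import *
go(625,130,64,1.605)
p,d=capture("side");cv2.imwrite("pics/s19.png",cv2.resize(p[170:350,230:470,::-1],(800,600),interpolation=cv2.INTER_CUBIC))
E
```

```text
time: 41.4
tool_pos: [625.3, 48.9, 65.7]
tcp_rot: [-3.066, -0.047, 1.614]
contact_force: [0.4, -2.0, -2.4]
grip_width: 0.7
t 41.4 tcp [625.3  48.9  65.7] rpy [-3.066 -0.047  1.614] F [ 0.4 -2.  -2.4] w 0.7
tool delta [80.8  3.6  5.2] | z-axis [-0.078  0.043 -0.996] turn deg 0.5
```

View pics/s19.png

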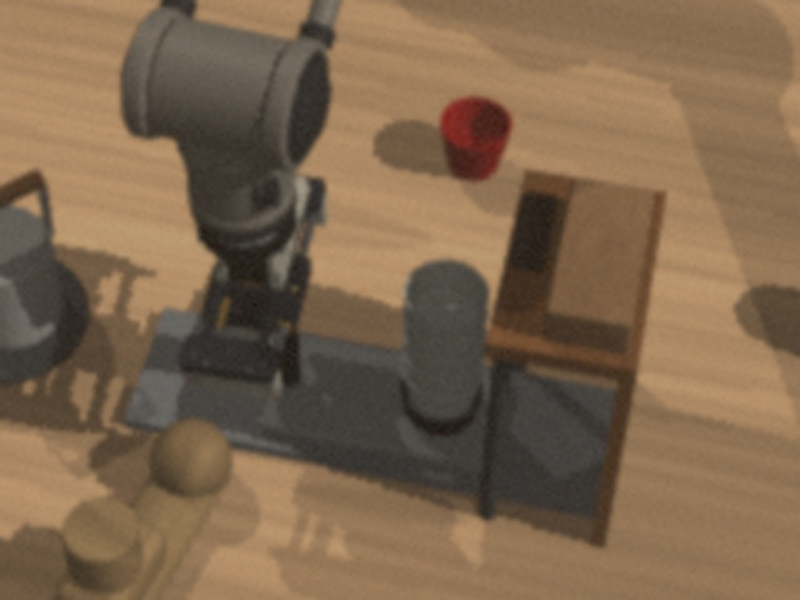

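The stack stays upright and is entering the shelf. I'll keep pushing.

```bash
python3 -m jog '[1,10,0.3,0.6,0,1,11,0.3,0.6,0,1,11,0.3,0.6,0,1,11,0.3,0.6,0,1,9,0.3,0.5,0]'; python3 -m jog '[1,7,0.3,0.5,0,1,6,0.3,0.5,0,1,5,0.3,0.5,0]'
```

```text
time: 41.95
tool_pos: [624.0, 107.0, 65.7]
tcp_rot: [-3.065, -0.047, 1.614]
contact_force: [-1.1, -3.4, 0.5]
grip_width: 0.5
time: 42.25
tool_pos: [624.0, 127.5, 65.3]
tcp_rot: [-3.066, -0.048, 1.615]
contact_force: [-0.0, -2.9, 1.2]
grip_width: 0.8
```

```bash
python3 -m jog '[1,4,0,0.3,0,1,4,0,0.3,0,1,3,0,0,0]'; python3 -m jog '[1,3,0,0,0,1,3,0,0,0]'
```

```text
time: 42.55
tool_pos: [624.0, 129.9, 65.5]
tcp_rot: [-3.065, -0.032, 1.616]
contact_force: [-1.9, -11.4, 0.2]
grip_width: 0.9
time: 42.75
tool_pos: [624.0, 129.9, 65.5]
tcp_rot: [-3.064, -0.023, 1.615]
contact_force: [-1.1, -12.2, 1.6]
grip_width: 0.2
```

```bash
python3 -m jog '[1,3,0,0,0,1,3,0,0,0,1,3,0,0,0]'; python3 -m jog '[1,-12,0,0,0,1,-15,0,0,0,1,0,0,-20,0,1,0,0,-40,0,1,0,0,-40,0]'; python3 - <<'E'
from h import *
frame();p,W=cloud("wrist");P=W.reshape(-1,3);P=P[~np.isnan(P[:,0])];cv2.imwrite("pics/w20.png",p[:,:,::-1])
k=(np.hypot(P[:,0]-624,P[:,1]-149)<20)&(P[:,2]>60)&(P[:,2]<90);print("knob",P[k].mean(0))
print("bar now");Q,C=clouds()
k=(np.hypot(Q[:,0]-629,Q[:,1]+169)<70)&(Q[:,2]>165)&(Q[:,2]<195);B=Q[k];print(len(B),np.median(B,0))
print(cv2.fitLine(B[:,:2].astype(np.float32),cv2.DIST_HUBER,0,.01,.01).ravel())
E
```

```text
time: 43.05
tool_pos: [623.9, 129.8, 65.7]
tcp_rot: [-3.061, -0.01, 1.613]
contact_force: [-0.6, -12.1, 1.9]
grip_width: 0.7
time: 43.55
tool_pos: [630.2, 98.5, 160.5]
tcp_rot: [-3.048, -0.014, 1.61]
contact_force: [1.0, 0.6, -0.0]
grip_width: 0.7
t 43.55 tcp [630.2  98.5 160.5] rpy [-3.048 -0.014  1.61 ] F [ 1.   0.6 -0. ] w 0.7
knob [625.00954342 149.18307246  81.69261986]
bar now
403 [ 629.15667145 -168.83551321  182.59730812]
[   0.7657224   -0.6431712  629.4557    -167.23917  ]
```

View pics/w20.png

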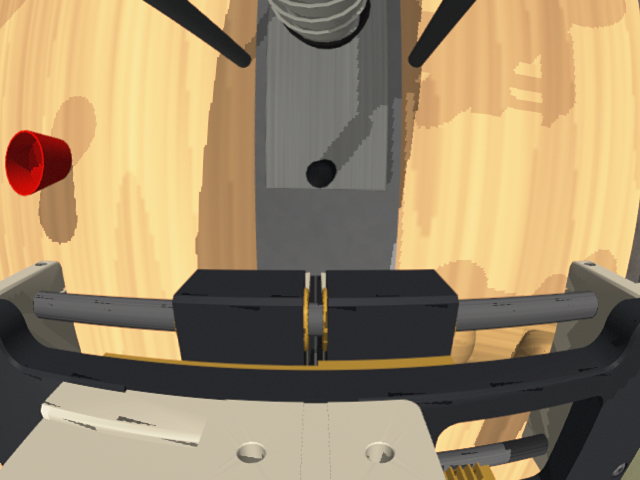

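The tray is home, with the knob at y=149.2 (148.8 expected). Now the can: its bar is at (629,-168) along (0.77,-0.64), so I'll turn the jaws by -48°.

```bash
python3 -m jog '[0.3,-10,0,-40,0,0.3,-40,0,-40,0,0.3,-40,0,-10,0,0.3,0,0,0,-8,0.3,0,0,0,-8]'; python3 -m jog '[0.3,0,0,0,-8,0.3,0,0,0,-8,0.3,0,0,0,-8,0.3,0,0,0,-7,0.3,0,0,0,0]';  python3 - <<'E'
from h import *
go(629,-168,235,2.443)
E
```

```text
time: 44.2
tool_pos: [641.8, 5.3, 246.4]
tcp_rot: [-3.055, -0.043, 1.897]
contact_force: [-0.2, -0.2, 0.4]
grip_width: 36.1
time: 44.7
tool_pos: [639.8, 2.6, 238.7]
tcp_rot: [-3.089, -0.093, 2.46]
contact_force: [0.5, 0.0, -0.5]
grip_width: 64.1
t 44.7 tcp [639.8   2.6 238.7] rpy [-3.089 -0.093  2.46 ] F [ 0.5  0.  -0.5] w 64.1
tool delta [ -99.1 -139.3    1.7] | z-axis [-0.106  0.018 -0.994] turn deg 1.0
```

```bash
python3 -m jog '[0.3,-18,-26,0,0,0.3,-22,-32,0,0,0.3,-22,-32,0,0,0.3,-20,-27,0,0,0.3,-6,-10,0,0]';  python3 - <<'E'
from h import *
o=frame();p,W=cloud("wrist");P=W.reshape(-1,3);P=P[~np.isnan(P[:,0])];cv2.imwrite("pics/w21.png",p[:,:,::-1])
k=(np.hypot(P[:,0]-629,P[:,1]+168)<55)&(P[:,2]>172)&(P[:,2]<190);B=P[k]
print(len(B),B.mean(0),cv2.fitLine(B[:,:2].astype(np.float32),cv2.DIST_HUBER,0,.01,.01).ravel())
l=cv2.minAreaRect(B[:,:2].astype(np.float32));print(l)
go(629,-168,171,2.443)
E
```

```text
time: 45.2
tool_pos: [625.9, -153.7, 231.0]
tcp_rot: [-3.087, -0.101, 2.447]
contact_force: [0.1, 0.0, 0.7]
grip_width: 64.0
t 45.2 tcp [ 625.9 -153.7  231. ] rpy [-3.087 -0.101  2.447] F [0.1 0.  0.7] w 64.0
2565 [ 619.83329035 -162.82654496  183.21514754] [   0.7625434   -0.6469371  619.85876   -162.84781  ]
((626.9692993164062, -169.32177734375), (13.551225662231445, 87.7425537109375), 49.8695068359375)
t 45.25 tcp [ 625.7 -154.3  230.9] rpy [-3.086 -0.101  2.447] F [-0.2 -0.9 -1.4] w 64.3
tool delta [-17.3  -5.1  58.8] | z-axis [-0.113  0.022 -0.993] turn deg 0.2
```

View pics/w21.png

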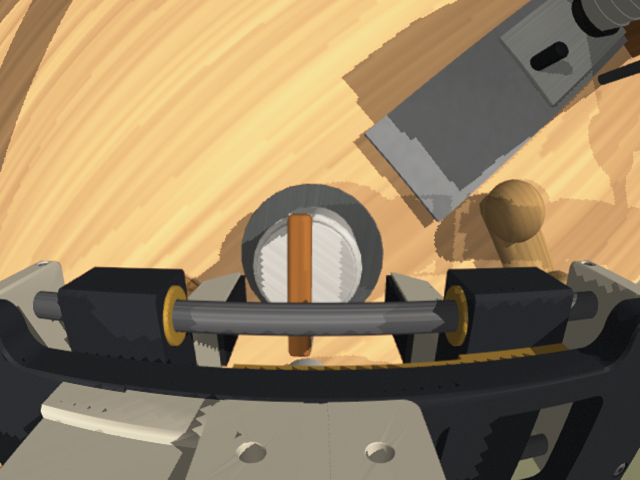

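The bar is at (300,285), measured 88x13.6 mm and centred at (627,-169.3), top at z=183. That agrees with the given sizes.

```bash
python3 -m jog '[0.3,-10,-4,15,0,0.3,-6,-2,18,0,0.3,-1,-1,12,0,0.3,0,0,5,0,0.3,0,0,0,0]';  python3 - <<'E'
from h import *
go(627,-169.3,172,2.443)
E
```

```text
time: 45.75
tool_pos: [629.0, -165.8, 172.8]
tcp_rot: [-3.087, -0.106, 2.444]
contact_force: [0.2, 0.2, 0.0]
grip_width: 64.3
t 45.75 tcp [ 629.  -165.8  172.8] rpy [-3.087 -0.106  2.444] F [0.2 0.2 0. ] w 64.3
tool delta [-0.8 -4.   0.9] | z-axis [-0.116  0.026 -0.993] turn deg 0.1
```

```bash
python3 -m jog '[0.3,-1,-4,1,0,1,0,0,1,0,1,0,0,0,0,1,0,0,0,0,1,0,0,0,0]'; python3 -m jog '[1,0,0,0,0,1,0,0,0,0,1,0,0,0,0,1,0,0,0,0]'
```

```text
time: 46.25
tool_pos: [628.1, -168.2, 172.3]
tcp_rot: [-3.088, -0.103, 2.446]
contact_force: [0.3, 0.6, 0.6]
grip_width: 36.9
time: 46.65
tool_pos: [628.3, -168.5, 173.1]
tcp_rot: [-3.088, -0.102, 2.445]
contact_force: [0.7, -0.2, -1.0]
grip_width: 13.6
```

```bash
python3 -m jog '[1,0,0,-5,0,1,0,0,-10,0,1,0,0,-12,0,1,0,0,-5,0,1,0,0,0,0]'; python3 - <<'E'
from h import *
go(593.5,-369.5,200,2.443)
p,d=capture("side");cv2.imwrite("pics/s22.png",cv2.resize(p[170:350,110:350,::-1],(800,600),interpolation=cv2.INTER_CUBIC))
E
```

```text
time: 47.15
tool_pos: [631.4, -168.8, 205.0]
tcp_rot: [-3.087, -0.106, 2.445]
contact_force: [1.4, -0.3, -3.7]
grip_width: 13.5
t 47.15 tcp [ 631.4 -168.8  205. ] rpy [-3.087 -0.106  2.445] F [ 1.4 -0.3 -3.7] w 13.5
tool delta [ -99.6 -178.3    4.1] | z-axis [-0.116  0.026 -0.993] turn deg 0.1
```

View pics/s22.png

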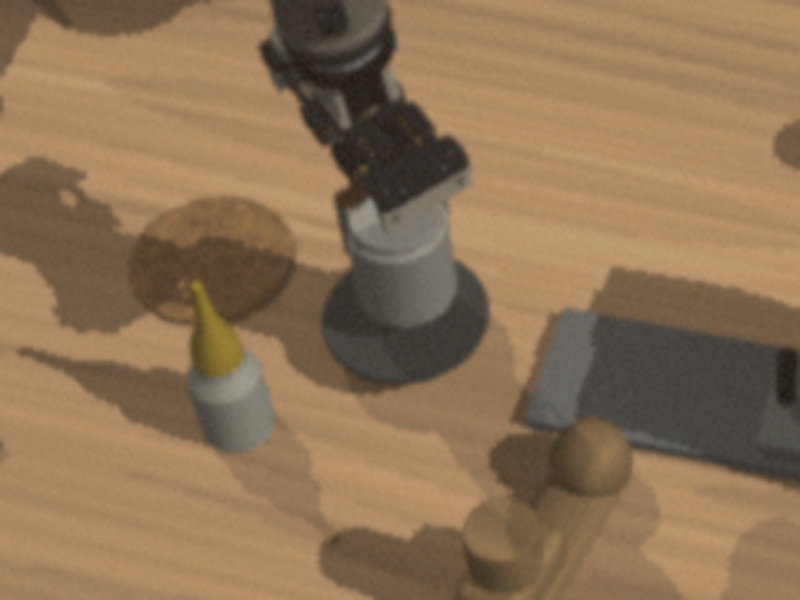

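```bash
python3 -m jog '[1,-8,-15,0,0,1,-13,-23,0,0,1,-15,-27,0,0,1,-15,-27,0,0,1,-15,-27,0,0]'; python3 - <<'E'
from h import *
go(593.5,-369.5,200,2.443)
E
```

```text
time: 47.7
tool_pos: [604.4, -304.9, 201.5]
tcp_rot: [-3.086, -0.112, 2.452]
contact_force: [-0.5, 0.3, -5.0]
grip_width: 13.3
t 47.7 tcp [ 604.4 -304.9  201.5] rpy [-3.086 -0.112  2.452] F [-0.5  0.3 -5. ] w 13.3
tool delta [-32.6 -56.8   1. ] | z-axis [-0.121  0.028 -0.992] turn deg 0.5
```

```bash
python3 -m jog '[1,-12,-20,0,0,1,-8,-15,0,0,1,-5,-9,0,0,1,-2,-4,0,0,1,0,0,0,0]'; python3 - <<'E'
from h import *
P,C=clouds()
k=(np.hypot(P[:,0]-593,P[:,1]+370)<100)&(P[:,2]<12)&(P[:,2]>-6)
M=P[k];c=C[k].astype(int)
s=np.hypot(M[:,0]-593,M[:,1]+370)<55
print("mat col",np.median(c[s],0),"bench",np.median(c[np.hypot(M[:,0]-593,M[:,1]+370)>85],0))
# score: maximise z contrast inside r=72
from scipy.optimize import minimize
best=max(((np.mean(M[np.hypot(M[:,0]-x,M[:,1]-y)<71,2])-np.mean(M[np.hypot(M[:,0]-x,M[:,1]-y)>73,2])),x,y) for x in range(575,612,2) for y in range(-390,-349,2));print(best)
k=(np.hypot(P[:,0]-593,P[:,1]+366)<70)&(P[:,2]>40)&(P[:,2]<115);Q=P[k];print("can",fitcirc(Q,41,[593,-366]),Q[:,2].min())
p,d=capture("side");cv2.imwrite("pics/s23.png",cv2.resize(p[170:350,110:350,::-1],(800,600),interpolation=cv2.INTER_CUBIC))
go(593.5,-369.5,145,2.443)
E
```

```text
time: 48.2
tool_pos: [590.1, -368.4, 198.0]
tcp_rot: [-3.084, -0.116, 2.445]
contact_force: [-0.3, 1.1, -4.5]
grip_width: 13.3
mat col [125.  94.  61.] bench [168. 133.  96.]
(np.float64(4.6669725295181195), 589, -376)
can [ 585.78306471 -369.04781912] 60.255832486518976
t 48.35 tcp [ 590.8 -367.   198.4] rpy [-3.084 -0.115  2.447] F [ 0.3  1.1 -4.4] w 13.3
tool delta [-9.8  2.8 52.6] | z-axis [-0.125  0.03  -0.992] turn deg 0.2
```

View pics/s23.png

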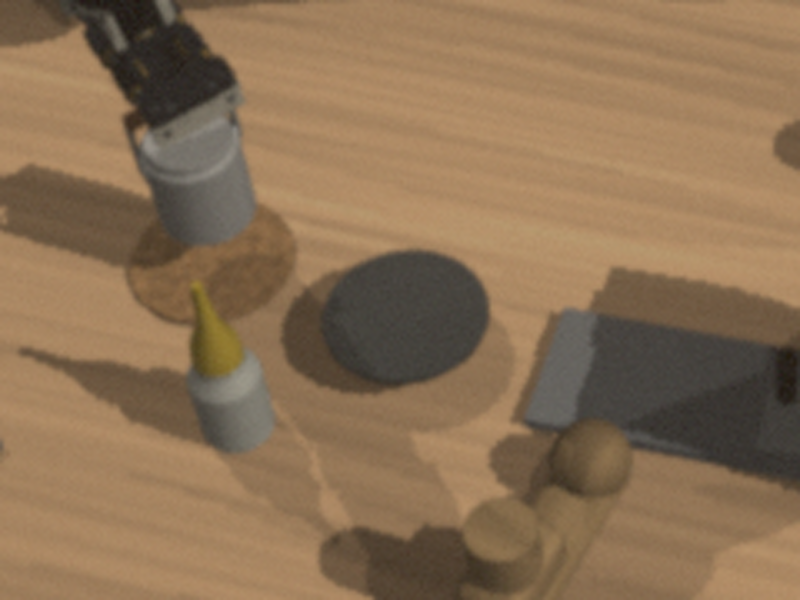

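```bash
python3 - <<'E'
from h import *
P,C=clouds(False)
k=(np.hypot(P[:,0]-593,P[:,1]+370)<100)&(P[:,2]<12)&(P[:,2]>-6);M=P[k]
print(max(((np.mean(M[np.hypot(M[:,0]-x,M[:,1]-y)<71,2])-np.mean(M[np.hypot(M[:,0]-x,M[:,1]-y)>73,2])),x,y) for x in range(575,612,2) for y in range(-390,-349,2)))
go(597,-369,142,2.443)
E
```

```text
(np.float64(4.667395291196646), 591, -376)
t 48.35 tcp [ 590.8 -367.   198.4] rpy [-3.084 -0.115  2.447] F [ 0.3  1.1 -4.4] w 13.3
tool delta [-12.5   5.6  55.1] | z-axis [-0.125  0.03  -0.992] turn deg 0.2
```

```bash
python3 -m jog '[1,-4,1,12,0,1,-4,1,13,0,1,-4,1,12,0,1,-2,0,8,0,1,0,0,0,0]'; python3 - <<'E'
from h import *
go(596,-372,140,2.443)
P,C=clouds()
k=(np.hypot(P[:,0]-592,P[:,1]+372)<70)&(P[:,2]>20)&(P[:,2]<95);Q=P[k];print("can",fitcirc(Q,41,[593,-370]))
E
```

```text
time: 48.85
tool_pos: [599.4, -369.2, 146.8]
tcp_rot: [-3.085, -0.118, 2.451]
contact_force: [-0.0, 1.2, -4.8]
grip_width: 13.7
t 48.85 tcp [ 599.4 -369.2  146.8] rpy [-3.085 -0.118  2.451] F [-0.   1.2 -4.8] w 13.7
tool delta [ 0.1 -4.   7.1] | z-axis [-0.126  0.031 -0.991] turn deg 0.5
can [ 595.4489151  -369.74259339]
```

```bash
python3 -m jog '[1,0,-4,3,0,1,0,0,2,0,1,0,0,2,0,1,0,0,1,0]'; python3 - <<'E'
from h import *
frame()
E
```

```text
time: 49.35
tool_pos: [596.4, -373.6, 142.5]
tcp_rot: [-3.085, -0.112, 2.45]
contact_force: [-0.4, 0.0, -3.3]
grip_width: 13.7
t 49.35 tcp [ 596.4 -373.6  142.5] rpy [-3.085 -0.112  2.45 ] F [-0.4  0.  -3.3] w 13.7
```

```bash
python3 -m jog '[1,0,0,1.5,0,1,0,0,1.5,0,1,0,0,1,0]'; 
```

```text
time: 49.65
tool_pos: [596.1, -373.9, 139.4]
tcp_rot: [-3.085, -0.11, 2.45]
contact_force: [-1.7, -0.4, 2.1]
grip_width: 13.5
```

```bash
python3 -m jog '[1,0,0,0.5,0,0.9,0,0,0,0,0.7,0,0,0,0,0.5,0,0,0,0,0.5,0,0,0,0]'; python3 -m jog '[0.5,0,0,0,0,0.5,0,0,-5,0,0.5,0,0,-25,0,0.5,0,0,-40,0,0.5,0,0,-40,0]'; python3 - <<'E'
from h import *
frame()
p,d=capture("side");cv2.imwrite("pics/s24.png",cv2.resize(p[170:350,110:350,::-1],(800,600),interpolation=cv2.INTER_CUBIC))
P,C=clouds()
k=(np.hypot(P[:,0]-592,P[:,1]+372)<70)&(P[:,2]>20)&(P[:,2]<95);Q=P[k];print("can",fitcirc(Q,41,[593,-370]))
k=(np.hypot(P[:,0]-592,P[:,1]+372)<60)&(P[:,2]>135);Q=P[k];print("bar",np.median(Q,0))
E
```

```text
time: 50.15
tool_pos: [596.5, -374.2, 140.5]
tcp_rot: [-3.085, -0.107, 2.45]
contact_force: [-0.2, 0.1, 0.0]
grip_width: 33.0
time: 50.65
tool_pos: [607.9, -375.4, 247.4]
tcp_rot: [-3.085, -0.119, 2.45]
contact_force: [0.5, -1.0, -0.0]
grip_width: 45.9
t 50.65 tcp [ 607.9 -375.4  247.4] rpy [-3.085 -0.119  2.45 ] F [ 0.5 -1.  -0. ] w 45.9
can [ 591.45551023 -375.57003515]
bar [ 620.9067073  -368.39088936  450.56878088]
```

View pics/s24.png

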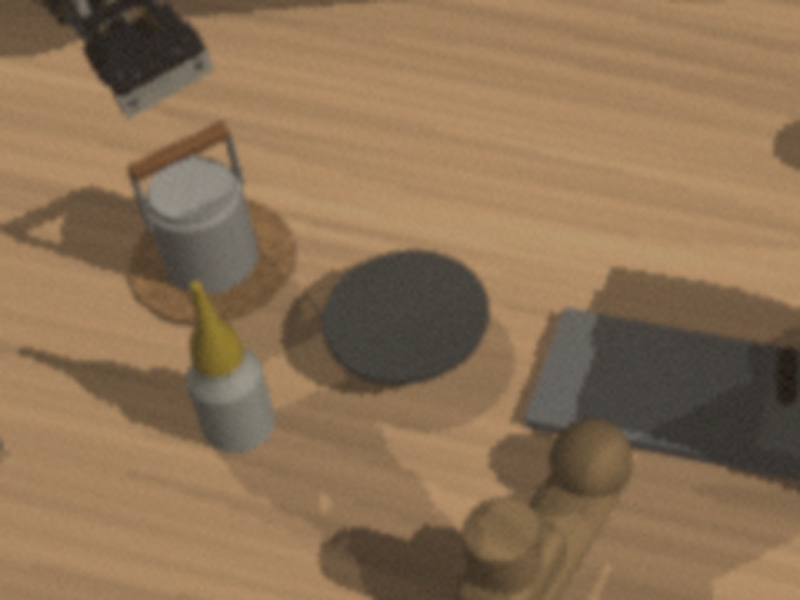

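The can stands upright in the middle of the mat at (208,240). Last check is the stack under the shelf.

```bash
python3 -m jog '[0.5,0,0,-30,0,0.5,0,0,0,0,0.5,0,0,0,0]'; python3 - <<'E'
from h import *
frame();p,W=cloud("side");cv2.imwrite("pics/s25.png",cv2.resize(p[190:350,230:450,::-1],(800,582),interpolation=cv2.INTER_CUBIC))
P,C=clouds()
k=(np.hypot(P[:,0]-622,P[:,1]-272)<45)&(P[:,2]>85)&(P[:,2]<190);Q=P[k]
for lo,hi in((60,90),(90,120),(120,150),(150,180)):
    S=P[(np.hypot(P[:,0]-622,P[:,1]-272)<45)&(P[:,2]>lo)&(P[:,2]<hi)]
    if len(S)>20: print(lo,hi,len(S),fitcirc(S,32,[622,272]).round(1),S[:,2].max().round(1))
k=(np.hypot(P[:,0]-625,P[:,1]-149)<20)&(P[:,2]>75)&(P[:,2]<95);print("knob",P[k].mean(0))
k=(np.hypot(P[:,0]-592,P[:,1]+375)<60)&(P[:,2]>130)&(P[:,2]<170);print("bar",np.median(P[k],0))
k=(np.hypot(P[:,0]-592,P[:,1]+375)<38)&(P[:,2]>90)&(P[:,2]<112);Q=P[k];print("lid plane",np.linalg.lstsq(np.c_[Q[:,:2]-[592,-375],np.ones(len(Q))],Q[:,2],rcond=None)[0])
E
```

```text
time: 51.1
tool_pos: [611.8, -376.2, 276.5]
tcp_rot: [-3.085, -0.118, 2.45]
contact_force: [-0.1, 0.6, -1.0]
grip_width: 45.9
t 51.1 tcp [ 611.8 -376.2  276.5] rpy [-3.085 -0.118  2.45 ] F [-0.1  0.6 -1. ] w 45.9
60 90 232 [614.9 272.8] 90.0
90 120 164 [615.5 273. ] 119.7
120 150 95 [616.5 273.4] 147.9
knob [625.03018463 150.17200916  82.26099911]
bar [ 595.68875346 -372.89829574  148.27534988]
lid plane [-2.77931854e-02 -2.53646440e-02  9.98514022e+01]
```

View pics/s25.png

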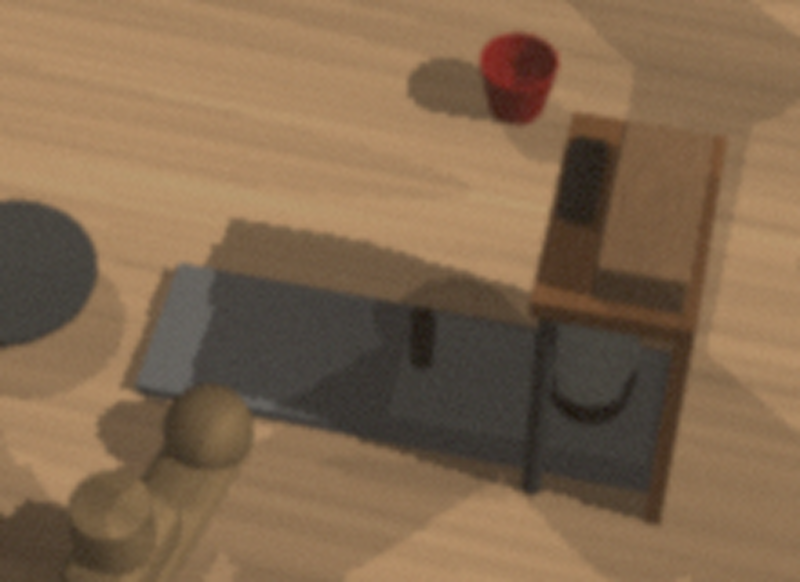

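```bash
python3 -c "
from plant import *
print(close_job(), get_obs()['time'])"
```

```text
the job is handed in; nothing more can be done
the job is handed in; nothing more can be done
```

I handed the job in at about 51 s. The tray is home under the shelf with all five white cups nested in its holder, and the can stands on the cork mat. `close_job()` gives no verdict, so this rests on my own checks.

**What I did:** I pulled the tray out to its stop by the knob, stacked the cups, and pushed the tray home with shut fingers until it met the stop. Then I lifted the can by its bar and set it on the mat. I did not touch the red cup, bottle, last or tin.

**Last checks:**
- **Stack, before the push:** the top cup's inner floor was at 144.8 mm (145 expected), and the top cup was about 2 mm off the holder's axis.
- **Tray, home:** the knob is at y≈149–150 mm (149 expected).
- **Stack, under the shelf:** the picture shows it upright, but most of it is hidden. The partial circle fits there are about 7 mm off in x from where I expect the axis. I put this down to the one-sided view and did not confirm it.
- **Can:** the circle fit puts it at (591.5, -375.6), against a mat centre of about (591, -375). The lid plane tilts by about 0.04 rad, partly depth noise; the limit is 0.08.

**What disagreed or failed:**
- **Fingertips:** they reach only about 5 mm ahead of the measured TCP, not 25 mm, so the first two grasps of one cup closed above its rim. The cup was not disturbed, and I used a lower grip after that.
- **Tool tilt:** the tool drifted to about 0.12 rad off vertical during the run, because a move cannot correct tilt. I allowed for it in the later moves.

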